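Screen the mixed hexagonal parts on the bar grate

ROBOT

A 6-joint arm with a two-finger parallel gripper is mounted at the origin on the work surface. World frame = base frame: x ahead of the robot, y to its left, z up, the work surface at z = 0. Lengths are in m, angles in rad, forces in N, time in s.
With the tool pointing down it reaches from about 0.35 to 0.775 m from the base axis. Payload 7.3 kg.
Tool frame: the origin (TCP) lies on the centre line of the jaws, within the pads' length; the fingertips stand ahead of it and the grasp point (between the pads) lies 11 mm behind it (robot.nose_length is the z of the fingertips in the tool frame, in m); z points along the fingers, y is the line along which they close (so a half turn about z gives the same grasp; the last joint's range is limited). The gripper opens to 92 mm and grips with 3 to 60 N. Pads are 19 mm wide; open, the fingers measure 130 mm over their backs; the gripper's body (75 mm by 190 mm) begins 47 mm behind the grasp point.
Start: joints at [-1.333, 0.342, 1.524, -0, 1.275, -0.146], TCP at [0.197, -0.487, 0.195] pointing down, gripper open.
Joint ranges: [-2.53, 2.53], [-0.77, 2.02], [0.04, 2.7], [-1, 4.14], [0.28, 2.66], [-3.11, 3.11]. Speed limits (rad/s): [2.57, 2.57, 3.14, 3.14, 3.14, 3.14].

INTERFACE

Orientations are given as [roll, pitch, yaw] about the fixed x, y, z axes, in that order (R = Rz(yaw) Ry(pitch) Rx(roll)).
In Python, from cell import robot, cams gives the robot as it stands. The module is installed in compiled form; this text tells all that it offers.
- The arm moves only by the tool carry_out, never from a script. Its argument "deltas" is a list of rows, each a list of 7 numbers: the shift along the tool's x, y, z in cm, then the turn, a rotation vector about the tool's x, y, z in rad, then the opening, from 0 (shut) to 1 (fully open). A call has exactly 8 rows; each row shifts and turns the commanded pose from where the row before left it, along the tool's axes as they then stand; what a row does not reach is not made up. A row lasts 1/12 s, in which the tool goes at most 41.7 mm and 7.16 degrees, less where a joint would pass 70% of its speed; a pose out of reach is approached as far as the arm can. A call is refused whole if a number of a shift passes 4.17 or a number of a turn 0.125, either way. A call with a gripper value outside its range is refused whole. The fingers move at their own pace and stop on an object; "force" is the grip in N (left out, the last holds). Time passes only in rows, so rows that do not move let the fingers close, or fill a call up. It gives the time, the measured TCP pose, the force, the opening and the grip force at its end, in the units of the state.
- robot.observe(): the state, without advancing time (a new reading comes with each control period).
- cams.read_camera(name): name is "scene" or "top" or "wrist"; returns a dict with "image" (400x640x3 uint8, blue, green, red), "depth" (400x640 float32, m along the optical axis (not along the pixel's ray), 0 where there is no reading), "fx", "fy", "cx", "cy" (pixels), "world_to_cam" (4x4, takes a point from world to camera coordinates). Camera axes: x right, y up, looking along -z (the intrinsics and any distortion apply to the point x, -y, -z); pixel columns grow to the right and rows downward; lengths in m; the calibration is good to about 2 mm. A picture is of the moment at which its call begins.
- robot.hand_in(): hands the job in; it is judged then, once.
The state is a dict: "time": time; "qpos": joint angles; "qvel": joint speeds; "joint_efforts": joint torques, N m; "tool_pos": TCP position; "tool_rot": TCP orientation; "contact_force": force on the tool from outside, world axes, zero at the start; "torque": the same for the moment, N m; "opening": finger opening in m; "grip_force": force on a finger pad.
Only numpy, scipy, OpenCV 4.12 (cv2) and the standard library are available. Lean on these libraries where they do the work, as an engineer would, in place of code of your own. Each camera call takes 0.05 s, during which the arm holds its last target. There are 200 camera calls.

TASK

Put the stray hexagonal parts lying on the cardboard sheet into the level tipping pan with the rest. Once all are in, lift the pan's handle to tip it to about 60 degrees (never past 75), keep it there a second or two until everything has gone onto the bar grate, and bring the pan back level. Put the large sleeves that stay on the bars into the shallow steel tray, see that every small spacer has gone through the bars into the catch box, and leave the other things on the bench alone.

Things in the scene. Friction and masses are not known exactly. Their poses are not given: they have to be found in the camera images.
- stand: fixed grey screening stand, 208 x 410 mm, origin on the bench under its middle, z up, y from the grate end to the pan end, x across. Grate opening: 196 mm wide in x, y = -205 to -35 mm; its side plates end 10 mm above the bar tops, the end stop at y = -205 stands 40 mm above them. A 45-degree chute plate climbs from the bars at y = -35 mm to the pan lip at y = 5 mm
- grate (a point): centre of the bar grate, at the height of the bar tops (75 mm above the bench), axes as the stand's. Five round steel bars of 8 mm run along y at x = -68, -34, 0, 34, 68 mm with 26 mm gaps (centred at x = +-17, +-51, +-85 mm); below them, 69 mm under the bar tops, is the floor of a closed catch box 170 mm long in y
- hinge (a point): middle of the pan's hinge line, on the stand, 115 mm above the bench; the hinge line is the stand's x axis direction
- pan (a joint): tipping pan's hinge, rad: 0 is level (against a stop), grows as the handle end is lifted and the pan tips towards the grate; goes to 1.5. Stiff: it stays at whatever angle it is left, about 10 N at the handle moves it
- pan_floor (a point): centre of the top of the pan's floor, moving with the pan; level, it lies 75 mm (in the stand's +y) from the hinge and 3 mm above it. Axes as the stand's when level, y towards the handle. The steel pan is 158 mm (x) by 148 mm (y) inside; walls 36 mm high on both sides and at the handle end, open at the hinge (lip) end
- handle (a point): middle of the pan's handle, a black round bar 10 mm thick and 100 mm long, parallel to the hinge, 42 mm outside the pan's end wall; 192 mm from the hinge line along the pan and 30 mm above it (in the pan's own frame), moves with the pan. Can be pinched from above; it turns between the fingers
- tray_floor (a point): centre of the inner floor (4 mm above the bench) of a fixed shallow open steel tray, 210 (x) x 160 (y) x 20 mm high, walls 4 mm; z up. Stands beyond one end of the stand, either end
- mat: fixed flat brown cardboard sheet 200 x 160 x 3 mm at the other end of the stand; the stray parts lie on it. Origin at its underside centre
- B1_center (a point): centre of a large hexagonal aluminium sleeve, 36 mm across flats (42 over corners), 40 mm long, about 90 g; z along its axis, the flats face its x axis and every 60 degrees from it. None if absent. Starts in the pan, standing
- B2_center (a point): centre of a large hexagonal aluminium sleeve, 36 mm across flats (42 over corners), 40 mm long, about 90 g; z along its axis, the flats face its x axis and every 60 degrees from it. None if absent. Starts in the pan, standing
- B3_center (a point): centre of a large hexagonal aluminium sleeve, 36 mm across flats (42 over corners), 40 mm long, about 90 g; z along its axis, the flats face its x axis and every 60 degrees from it. None if absent. Starts in the pan, standing
- B4_center (a point): centre of a large hexagonal aluminium sleeve, 36 mm across flats (42 over corners), 40 mm long, about 90 g; z along its axis, the flats face its x axis and every 60 degrees from it. None if absent. A stray: starts on the cardboard, standing
- B5_center (a point): centre of a large hexagonal aluminium sleeve, 36 mm across flats (42 over corners), 40 mm long, about 90 g; z along its axis, the flats face its x axis and every 60 degrees from it. None if absent. A stray: starts on the cardboard, standing
- S1_center (a point): centre of a small hexagonal aluminium spacer, 16 mm across flats, 13 mm long, about 14 g; z along its axis, the flats face its x axis and every 60 degrees from it. None if absent. Falls through the grate's gaps. Starts in the pan, flat
- S2_center (a point): centre of a small hexagonal aluminium spacer, 16 mm across flats, 13 mm long, about 14 g; z along its axis, the flats face its x axis and every 60 degrees from it. None if absent. Falls through the grate's gaps. Starts in the pan, flat
- S3_center (a point): centre of a small hexagonal aluminium spacer, 16 mm across flats, 13 mm long, about 14 g; z along its axis, the flats face its x axis and every 60 degrees from it. None if absent. Falls through the grate's gaps. Starts in the pan, flat
- S4_center (a point): centre of a small hexagonal aluminium spacer, 16 mm across flats, 13 mm long, about 14 g; z along its axis, the flats face its x axis and every 60 degrees from it. None if absent. Falls through the grate's gaps. Starts in the pan, flat
- S5_center (a point): centre of a small hexagonal aluminium spacer, 16 mm across flats, 13 mm long, about 14 g; z along its axis, the flats face its x axis and every 60 degrees from it. None if absent. Falls through the grate's gaps. A stray: starts on the cardboard, flat
- S6_center (a point): centre of a small hexagonal aluminium spacer, 16 mm across flats, 13 mm long, about 14 g; z along its axis, the flats face its x axis and every 60 degrees from it. None if absent. Falls through the grate's gaps. A stray: starts on the cardboard, flat
- sleeve1_mark (a point): bystander beyond the stand, leave alone: round aluminium sleeve 44 mm wide, 60 mm tall; the point is on its axis 20 mm above the bench
- adhesive_mark (a point): bystander beyond the stand, leave alone: yellow adhesive tube standing, 36 mm wide, 125 mm tall; the point is on its axis 20 mm above the bench
- tub_mark (a point): bystander beyond the stand, leave alone: grey plastic tub 70 mm wide, 50 mm tall; the point is on its axis 20 mm above the bench
Mind the look-alikes: they are no part of the job. What is shaped like the part that bears B5_center but yellow is not meant.

How it is judged:
By the outcome, as a careful person would: the job done as asked, in the order asked, and still so for the second after the job is handed in, with the robot touching nothing.
Of B1, B2, B3 only 1 to 3 are there at a start; the rules pass over those that are not, and their reading is None.
Of S1, S2, S3, S4 only 2 to 4 are there at a start; the rules pass over those that are not, and their reading is None.
Of B4, B5, S5, S6 only 2 to 3 are there at a start; the rules pass over those that are not, and their reading is None.
At some moment in a run one of B1, B2, B3, B4, B5 may be knocked a few centimetres aside while the robot is not near it.
Once in a run the grip may slacken for a moment while it holds something.
It also fails if it takes over 210 s, if anything falls off the work surface, if the arm or the gripper's body presses on something with over 40 N, if the wrist force passes 120 N, or if a joint passes its speed limit or range.

## Working session

There is one attempt and no reset: what is moved stays moved. The work goes in short steps, Python scripts to look and compute and a tool call to move; the robot and the scene stay as the last step left them, time stands still between calls to the robot, and variables do not carry over. Pictures are saved under pics/ and viewed, at most 14 in all, crops included, and the job is handed in when it is done.

Besides the shell and the picture viewer there is one more tool, called as name(argument=value, ...), one argument or row to a line, values as JSON. carry_out: Moves the arm, as the interface text tells. Its arguments: {"type":"object","properties":{"deltas":{"type":"array","items":{"type":"array","items":{"type":"number"}}},"force":{"type":"number"}},"required":["deltas"]}

```bash
mkdir -p pics; cat > h.py <<'E'
import numpy as np, cv2
from scipy.spatial.transform import Rotation as R
from cell import robot, cams
def cap(n):
    c=cams.read_camera(n); return c
def world(c,u,v,d=None,z=None):
    """pixel -> world with depth, or on plane z"""
    if d is None and z is None: d=float(np.median(c["depth"][int(v)-1:int(v)+2,int(u)-1:int(u)+2]))
    T=np.linalg.inv(c["world_to_cam"]); r=np.array([(u-c["cx"])/c["fx"],-(v-c["cy"])/c["fy"],-1.])
    w=T[:3,:3]@r; o=T[:3,3]
    if z is not None: d=(z-o[2])/w[2]
    return o+d*w
def proj(c,p):
    q=c["world_to_cam"]@np.append(p,1); return c["cx"]+c["fx"]*q[0]/-q[2], c["cy"]-c["fy"]*q[1]/-q[2]
E
python3 - <<'E'
from h import *
s=robot.observe(); print({k:np.round(v,3) for k,v in s.items()}, robot.nose_length)
for n in("top","scene"):
    c=cap(n); cv2.imwrite(f"pics/{n}0.png",c["image"]); print(n,np.round(c["world_to_cam"],3).tolist(),c["fx"],c["cx"],c["cy"]); np.save(f"{n}0.npy",c,allow_pickle=True)
E
```

```text
{'time': np.float64(0.0), 'qpos': array([-1.333,  0.343,  1.525, -0.   ,  1.275, -0.146]), 'qvel': array([ 0.001,  0.001, -0.   ,  0.   ,  0.   ,  0.001]), 'joint_efforts': array([  0.   , -43.124, -24.422,   0.072,   0.056,  -0.   ]), 'tool_pos': array([ 0.196, -0.486,  0.195]), 'tool_rot': array([-3.14 , -0.   ,  0.384]), 'contact_force': array([ 0.186, -0.397, -0.856]), 'torque': array([-0.025, -0.019,  0.024]), 'grip_force': np.float64(0.0), 'opening': np.float64(0.092)} 0.008
top [[0.028, -0.999, 0.022, -0.016], [0.995, 0.03, 0.098, -0.6], [-0.098, 0.019, 0.995, -1.202], [0.0, 0.0, 0.0, 1.0]] 455.7887859599843 318.2280749885748 202.04950505547734
scene [[-0.136, 0.991, -0.011, 0.077], [-0.81, -0.105, 0.577, 0.391], [0.57, 0.087, 0.817, -1.444], [0.0, 0.0, 0.0, 1.0]] 438.2678781183336 322.1397095772032 204.84808676409915
```

View pics/top0.png

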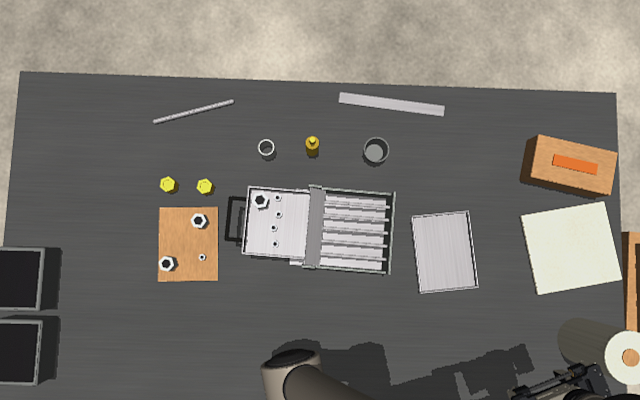

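View pics/scene0.png

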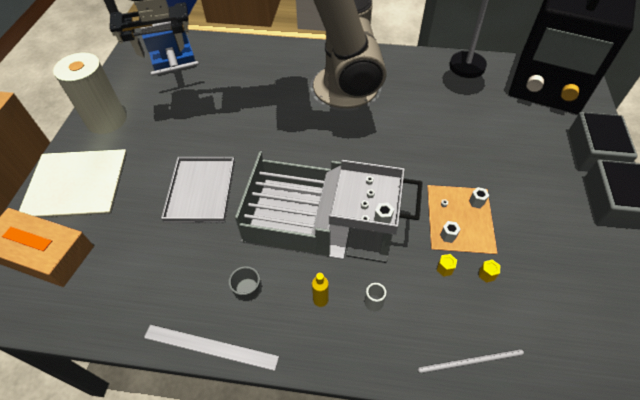

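The top view shows the cardboard at (188,244) with two large sleeves at (199,221) and (167,264) and one small spacer at (202,257). The pan is at (275,225) with a large sleeve at (261,200) and small spacers to its right, the grate is at (350,232), and the tray at (445,252). The yellow decoys are at (167,184) and (205,186).

```bash
python3 - <<'E'
from h import *
c=np.load("top0.npy",allow_pickle=True).item()
cv2.imwrite("pics/top0z.png",cv2.resize(c["image"][175:305,150:350],None,fx=4,fy=4,interpolation=cv2.INTER_CUBIC))
E
```

```text
(no output)
```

View pics/top0z.png

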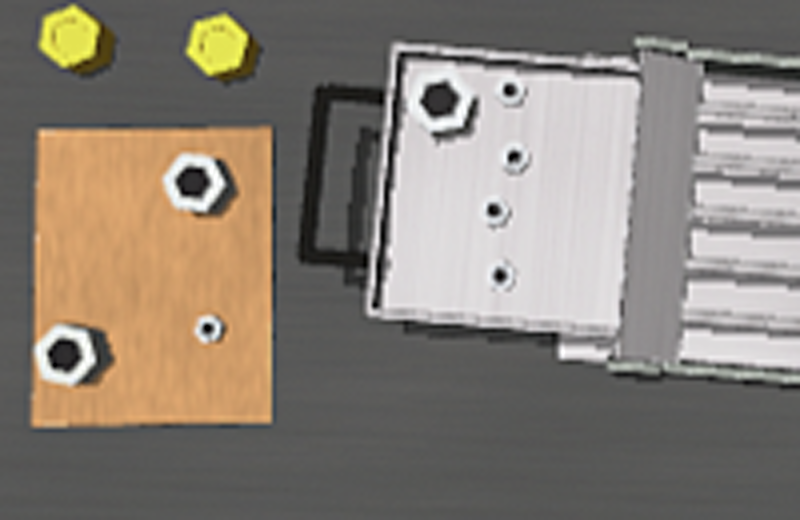

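The enlarged crop shows the parts clearly: sleeves at (193,183) and (65,354), a spacer at (209,328), the pan sleeve at (441,100), pan spacers at (512,91), (515,157), (496,211) and (502,275), and the handle from (320,90) to (308,258).

```bash
cat >> h.py <<'E'
def rel(p,yaw=None):
    s=robot.observe(); Rm=R.from_euler("xyz",s["tool_rot"]).as_matrix()
    return Rm.T@(np.array(p)-s["tool_pos"])*100
E
python3 - <<'E'
from h import *
c=np.load("top0.npy",allow_pickle=True).item()
P={"Ba":(193,183,.043),"Bb":(65,354,.043),"S":(209,328,.016),"Bp":(441,100,.158),"s1":(512,91,.131),"s2":(515,157,.131),"s3":(496,211,.131),"s4":(502,275,.131),
"h1":(320,90,.147),"h2":(308,258,.147),"panTL":(395,47,.154),"panBL":(371,317,.154),"panTR":(640,68,.154),"chTL":(640,40,.1),"chBL":(612,370,.1),"matTL":(40,129,.003),"matBL":(33,427,.003),"matTR":(272,128,.003),"matBR":(272,424,.003),"yel1":(72,35,.043),"yel2":(220,45,.043)}
for k,(u,v,z) in P.items():
    U,V=150+(u+.5)/4-.5,175+(v+.5)/4-.5
    print(k,np.round(world(c,U,V,z=z),4),"depthz",np.round(world(c,round(U),round(V))[2],3))
for n,u,v,z in[("traytl",412,216,.02),("traytr",468,211,.02),("traybl",419,293,.02),("traybr",478,287,.02),("standTR",395,193,.085),("standBR",390,273,.085),("tube",312,143,.125),("tub",376,150,.05),("slv",266,147,.06)]:
    print(n,np.round(world(c,u,v,z=z),3))
E
```

```text
Ba [0.5404 0.3183 0.043 ] depthz 0.038
Bb [0.4261 0.3956 0.043 ] depthz 0.041
S [0.4448 0.309  0.016 ] depthz 0.016
Bp [0.589  0.1444 0.158 ] depthz 0.155
s1 [0.5986 0.1038 0.131 ] depthz 0.13
s2 [0.5578 0.1005 0.131 ] depthz 0.128
s3 [0.5242 0.1109 0.131 ] depthz 0.128
s4 [0.4851 0.1058 0.131 ] depthz 0.129
h1 [0.594  0.2193 0.147 ] depthz 0.148
h2 [0.492  0.2217 0.147 ] depthz 0.15
panTL [0.6209 0.174  0.154 ] depthz 0.004
panBL [0.4578 0.1813 0.154 ] depthz 0.148
panTR [0.6126 0.0251 0.154 ] depthz 0.113
chTL [0.6371 0.0257 0.1   ] depthz 0.117
chBL [0.428 0.037 0.1  ] depthz 0.117
matTL [0.5763 0.434  0.003 ] depthz 0.001
matBL [0.3751 0.4262 0.003 ] depthz 0.001
matTR [0.5817 0.2762 0.003 ] depthz -0.0
matBR [0.3813 0.2662 0.003 ] depthz -0.001
yel1 [0.6366 0.4037 0.043 ] depthz 0.036
yel2 [0.6329 0.3054 0.043 ] depthz 0.037
traytl [ 0.571 -0.256  0.02 ]
traytr [ 0.589 -0.41   0.02 ]
traybl [ 0.364 -0.276  0.02 ]
traybr [ 0.384 -0.436  0.02 ]
standTR [ 0.624 -0.196  0.085]
standBR [ 0.418 -0.186  0.085]
tube [0.74  0.023 0.125]
tub [ 0.744 -0.15   0.05 ]
slv [0.74  0.145 0.06 ]
```

```bash
cat >> h.py <<'E'
from scipy.linalg import logm, expm
def T(p,e):
    M=np.eye(4); M[:3,:3]=R.from_euler("xyz",e).as_matrix(); M[:3,3]=p; return M
def plan(start,*wps):
    """wps: (pos, yaw, nrows[,roll-tuple]); prints row to repeat nrows times. start None = measured pose"""
    if start is None: s=robot.observe(); cur=T(s["tool_pos"],s["tool_rot"])
    else: cur=T(start[0],(np.pi,0,start[1]))
    for p,yaw,n in wps:
        tgt=T(p,(np.pi,0,yaw)); L=np.real(logm(np.linalg.inv(cur)@tgt)); M=expm(L/n)
        rv=R.from_matrix(M[:3,:3]).as_rotvec(); t=M[:3,3]*100
        ws=[np.round((cur@expm(L*k))[:3,3],2).tolist() for k in(.33,.67)]
        print(n,"x",np.round(np.r_[t,rv],3).tolist(),"|t|",np.round(np.linalg.norm(t),2),"via",ws); cur=tgt
E
python3 - <<'E'
from h import *
plan(None,((0.47,0.32,0.32),1.52,24))
E
```

```text
24 x [3.561, -1.163, -0.52, -0.0, -0.0, -0.047] |t| 3.78 via [[0.39, -0.26, 0.24], [0.49, 0.03, 0.28]]
```

carry_out(
  deltas=[
    [3.56, -1.16, -0.52, 0, 0, -0.047, 1],
    [3.56, -1.16, -0.52, 0, 0, -0.047, 1],
    [3.56, -1.16, -0.52, 0, 0, -0.047, 1],
    [3.56, -1.16, -0.52, 0, 0, -0.047, 1],
    [3.56, -1.16, -0.52, 0, 0, -0.047, 1],
    [3.56, -1.16, -0.52, 0, 0, -0.047, 1],
    [3.56, -1.16, -0.52, 0, 0, -0.047, 1],
    [3.56, -1.16, -0.52, 0, 0, -0.047, 1],
  ],
)

```text
time: 0.77
tool_pos: [0.3909, -0.2588, 0.2368]
tool_rot: [-3.141, 0.0, 0.762]
contact_force: [0.7, -0.7, -0.4]
opening: 0.0919
grip_force: 0.0
```

carry_out(
  deltas=[
    [3.56, -1.16, -0.52, 0, 0, -0.047, 1],
    [3.56, -1.16, -0.52, 0, 0, -0.047, 1],
    [3.56, -1.16, -0.52, 0, 0, -0.047, 1],
    [3.56, -1.16, -0.52, 0, 0, -0.047, 1],
    [3.56, -1.16, -0.52, 0, 0, -0.047, 1],
    [3.56, -1.16, -0.52, 0, 0, -0.047, 1],
    [3.56, -1.16, -0.52, 0, 0, -0.047, 1],
    [3.56, -1.16, -0.52, 0, 0, -0.047, 1],
  ],
)

```text
time: 1.43
tool_pos: [0.4871, 0.0229, 0.2784]
tool_rot: [-3.141, 0.0, 1.138]
contact_force: [0.4, -0.1, 0.5]
opening: 0.0915
grip_force: 0.0
```

carry_out(
  deltas=[
    [3.56, -1.16, -0.52, 0, 0, -0.047, 1],
    [3.56, -1.16, -0.52, 0, 0, -0.047, 1],
    [3.56, -1.16, -0.52, 0, 0, -0.047, 1],
    [3.56, -1.16, -0.52, 0, 0, -0.047, 1],
    [3.56, -1.16, -0.52, 0, 0, -0.047, 1],
    [3.56, -1.16, -0.52, 0, 0, -0.047, 1],
    [3.56, -1.16, -0.52, 0, 0, -0.047, 1],
    [3.56, -1.16, -0.52, 0, 0, -0.047, 1],
  ],
)

```text
time: 2.1
tool_pos: [0.4732, 0.3204, 0.3197]
tool_rot: [-3.141, 0.001, 1.514]
contact_force: [0.0, -0.5, 0.7]
opening: 0.092
grip_force: 0.0
```

```bash
python3 - <<'E'
from h import *
s=robot.observe(); print(s["time"],s["tool_pos"],s["tool_rot"],s["qpos"])
c=cap("wrist"); cv2.imwrite("pics/w1.png",c["image"]); np.save("w1.npy",c,allow_pickle=True)
print(np.linalg.inv(c["world_to_cam"]).round(3).tolist(),c["fx"])
E
```

```text
2.1 [0.47324937 0.32036515 0.31971978] [-3.14079008e+00  6.63203226e-04  1.51405096e+00] [ 4.61109565e-01  3.74338829e-01  1.13957765e+00 -1.79260272e-04
  1.62870181e+00  5.17844913e-01]
[[0.998, 0.054, 0.016, 0.479], [-0.056, 0.96, 0.275, 0.395], [-0.001, -0.276, 0.961, 0.51], [0.0, 0.0, 0.0, 1.0]] 346.84298775111546
```

View pics/w1.png

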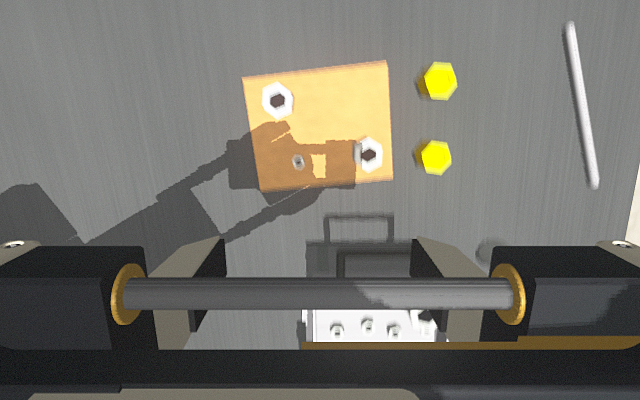

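The wrist view shows the mat with the sleeves at (277,100) and (370,154), and the spacer in shadow at (298,162). I'll enlarge it to read the orientations.

```bash
python3 - <<'E'
from h import *
c=np.load("w1.npy",allow_pickle=True).item()
cv2.imwrite("pics/w1z.png",cv2.resize(c["image"][75:185,250:400],None,fx=5,fy=5,interpolation=cv2.INTER_CUBIC))
E
```

```text
(no output)
```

View pics/w1z.png

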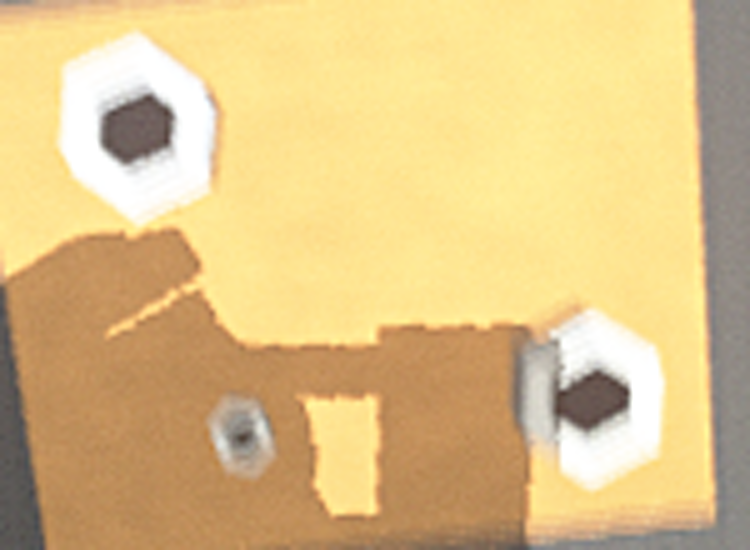

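```bash
python3 - <<'E'
from h import *
c=np.load("w1.npy",allow_pickle=True).item()
for n,u,v,z in(("Bb",138,130,.043),("Ba",592,400,.043),("S",241,437,.016)):
    print(n,np.round(world(c,250+(u+.5)/5-.5,75+(v+.5)/5-.5,z=z),4))
Y=1.52
plan(None,((0.5405,0.317,0.15),Y,6),((0.5405,0.317,0.025),Y,4),((0.5405,0.317,0.22),Y,6),((0.513,0.15,0.22),Y,5),((0.513,0.15,0.144),Y,4))
E
```

```text
Bb [0.4261 0.3976 0.043 ]
Ba [0.5421 0.321  0.043 ]
S [0.4451 0.3117 0.016 ]
6 x [-0.11, 1.164, 2.839, -0.0, -0.001, 0.0] |t| 3.07 via [[0.49, 0.32, 0.26], [0.52, 0.32, 0.21]]
4 x [0.0, 0.0, 3.125, 0.0, 0.0, -0.0] |t| 3.12 via [[0.54, 0.32, 0.11], [0.54, 0.32, 0.07]]
6 x [0.0, 0.0, -3.25, 0.0, 0.0, -0.0] |t| 3.25 via [[0.54, 0.32, 0.09], [0.54, 0.32, 0.16]]
5 x [-3.364, -0.38, 0.0, 0.0, 0.0, -0.0] |t| 3.38 via [[0.53, 0.26, 0.22], [0.52, 0.21, 0.22]]
4 x [-0.0, 0.0, 1.9, 0.0, 0.0, -0.0] |t| 1.9 via [[0.51, 0.15, 0.19], [0.51, 0.15, 0.17]]
```

carry_out(
  deltas=[
    [0.04, 1.14, 2.8, 0, 0, 0, 1],
    [0.04, 1.14, 2.8, 0, 0, 0, 1],
    [0.04, 1.14, 2.8, 0, 0, 0, 1],
    [0.04, 1.14, 2.8, 0, 0, 0, 1],
    [0.04, 1.14, 2.8, 0, 0, 0, 1],
    [0.04, 1.14, 2.8, 0, 0, 0, 1],
    [0, 0, 2.8, 0, 0, 0, 1],
    [0, 0, 2.8, 0, 0, 0, 1],
  ],
)

```text
time: 2.82
tool_pos: [0.5424, 0.3163, 0.094]
tool_rot: [-3.141, 0.001, 1.511]
contact_force: [1.0, 0.0, -0.4]
opening: 0.0916
grip_force: 0.0
```

carry_out(
  deltas=[
    [0, 0, 2.4, 0, 0, 0, 1],
    [0, 0, 2.4, 0, 0, 0, 1],
    [0, 0, 2.3, 0, 0, 0, 1],
    [0, 0, 0, 0, 0, 0, 0.2],
    [0, 0, 0, 0, 0, 0, 0.2],
    [0, 0, 0, 0, 0, 0, 0.2],
    [0, 0, 0, 0, 0, 0, 0.2],
    [0, 0, 0, 0, 0, 0, 0.2],
  ],
  force=25,
)

```text
time: 3.48
tool_pos: [0.5433, 0.3174, 0.0269]
tool_rot: [3.139, -0.001, 1.512]
contact_force: [1.1, -0.2, -0.3]
opening: 0.0632
grip_force: 0.0
```

carry_out(
  deltas=[
    [0, 0, 0, 0, 0, 0, 0.2],
    [0, 0, 0, 0, 0, 0, 0.2],
    [0, 0, 0, 0, 0, 0, 0.2],
    [0, 0, 0, 0, 0, 0, 0.2],
    [0, 0, 0, 0, 0, 0, 0.2],
    [0, 0, 0, 0, 0, 0, 0.2],
    [0, 0, 0, 0, 0, 0, 0.2],
    [0, 0, -1.5, 0, 0, 0, 0.2],
  ],
  force=25,
)

```text
time: 4.15
tool_pos: [0.5403, 0.3161, 0.0374]
tool_rot: [-3.137, 0.003, 1.512]
contact_force: [-0.6, 0.7, -0.6]
opening: 0.0188
grip_force: 0.0
```

carry_out(
  deltas=[
    [0, 0, -3.5, 0, 0, 0, 0.6],
    [0, 0, -3.5, 0, 0, 0, 0.6],
    [0, 0, -3.5, 0, 0, 0, 0.6],
    [0, 0, -3.5, 0, 0, 0, 0.6],
    [-2, 0, -3, 0, 0, 0, 0.6],
    [-3, 0, -3, 0, 0, 0, 0.6],
    [-3, 0, 0, 0, 0, 0, 0.6],
    [0, 0, 0, 0, 0, 0, 0.6],
  ],
)

```text
time: 4.82
tool_pos: [0.5385, 0.2337, 0.2422]
tool_rot: [3.137, 0.001, 1.509]
contact_force: [-0.2, 0.2, -0.2]
opening: 0.055
grip_force: 0.0
```

```bash
python3 - <<'E'
from h import *
c=cap("top"); np.save("top1.npy",c,allow_pickle=True)
w=cap("wrist"); np.save("w2.npy",w,allow_pickle=True)
a=cv2.resize(c["image"][175:305,150:350],None,fx=4,fy=4,interpolation=cv2.INTER_CUBIC)
cv2.imwrite("pics/top1z.png",a); cv2.imwrite("pics/w2.png",w["image"])
print(robot.observe()["tool_pos"])
E
```

```text
[0.53760085 0.23689531 0.23980677]
```

View pics/w2.png

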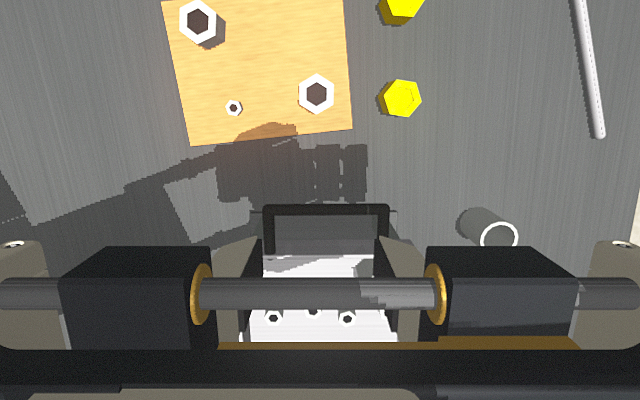

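The wrist view shows the sleeve was knocked aside: it is now at (316,93). The other sleeve is at (198,22) and the spacer at (233,107).

```bash
python3 - <<'E'
from h import *
c=np.load("w2.npy",allow_pickle=True).item()
for n,u,v,z in(("Bb",198,22,.043),("Ba",316.5,93.5,.043),("S",233.5,107,.016)):
    print(n,np.round(world(c,u,v,z=z),4),world(c,u+11,v)[2])
E
```

```text
Bb [0.4277 0.3938 0.043 ] 0.042468811274683826
Ba [0.5432 0.3174 0.043 ] 0.043432403290861676
S [0.4467 0.3089 0.016 ] 0.0036225059374311863
```

View pics/top1z.png

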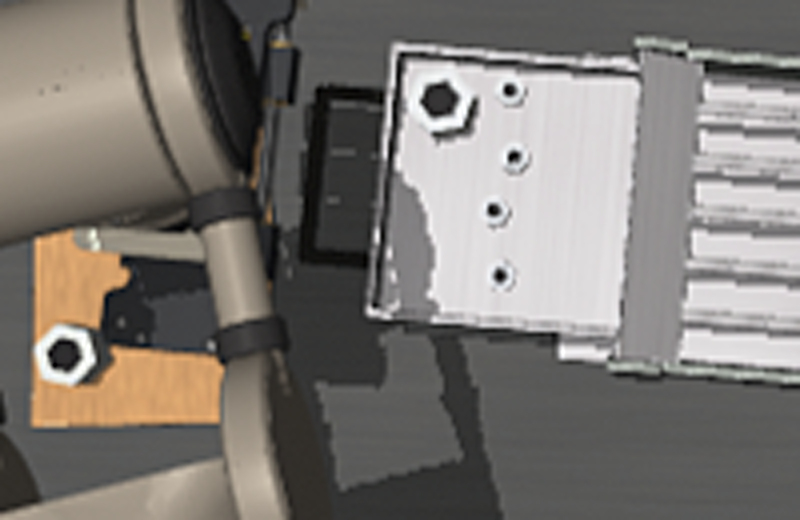

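The zoomed top view shows the sleeve partly hidden by the arm, with the pan parts unchanged. The second sleeve is at (65,354). So the target sleeve did not move, yet the fingers closed past 36 mm. I'll check where the fingers really are from the wrist depth.

```bash
python3 - <<'E'
from h import *
c=np.load("w2.npy",allow_pickle=True).item()
print("tcp px",proj(c,np.array([.5376,.2369,.24])),"tip px",proj(c,np.array([.5376,.2369,.232])))
for u,v in((225,250),(250,245),(258,240),(245,280),(235,330),(385,240),(392,250),(412,250),(400,280),(410,330),(320,290)):
    print(u,v,c["depth"][v,u],np.round(world(c,u,v),3))
for n in("w1","w2"):
    c=np.load(n+".npy",allow_pickle=True).item(); d=c["depth"][230:345]; print(n,(d>0).mean(),np.percentile(d[d>0],[0,5,25,50]))
E
```

```text
tcp px (np.float64(315.06516192792066), np.float64(230.51060253213976)) tip px (np.float64(315.13629670380453), np.float64(225.78901566018322))
225 250 0.15288027 [0.499 0.249 0.289]
250 245 0.15718515 [0.509 0.249 0.284]
258 240 0.16745436 [0.511 0.247 0.275]
245 280 0.08625349 [0.523 0.268 0.353]
235 330 0.12525858 [0.509 0.233 0.324]
385 240 0.16441473 [0.571 0.245 0.278]
392 250 0.15325472 [0.572 0.245 0.289]
412 250 0.15257041 [0.581 0.244 0.29 ]
400 280 0.086605765 [0.561 0.265 0.353]
410 330 0.111122526 [0.569 0.237 0.335]
320 290 0.085789084 [0.541 0.265 0.355]
w1 0.9961141304347826 [0.06930736 0.07727152 0.08164099 0.08934363]
w2 0.9960326086956521 [0.06904518 0.07711707 0.0804197  0.08794413]
```

```bash
python3 - <<'E'
from h import *
for n,t in(("w1",(.4732,.3204,.3197)),("w2",(.5376,.2369,.2398))):
    c=np.load(n+".npy",allow_pickle=True).item(); d=c["depth"]
    vs,us=np.where((d>0.05)&(d<.215)); P=np.array([world(c,u,v,d=d[v,u]) for u,v in zip(us,vs)])-t
    k=np.argsort(P[:,2])[:4000:400]
    print(n,[(int(us[i]),int(vs[i]),P[i].round(3).tolist()) for i in k])
E
```

```text
w1 [(410, 257, [0.047, -0.003, 0.031]), (208, 240, [-0.05, 0.014, 0.038]), (416, 267, [0.047, -0.003, 0.042]), (197, 248, [-0.052, 0.014, 0.046]), (215, 269, [-0.044, 0.005, 0.05]), (432, 254, [0.051, 0.008, 0.053]), (436, 258, [0.051, 0.008, 0.057]), (188, 262, [-0.051, 0.014, 0.06]), (472, 266, [0.063, 0.007, 0.064]), (171, 269, [-0.055, 0.014, 0.067])]
w2 [(262, 256, [-0.026, 0.0, 0.032]), (255, 245, [-0.027, 0.01, 0.04]), (238, 247, [-0.034, 0.012, 0.046]), (250, 254, [-0.028, 0.01, 0.05]), (215, 255, [-0.042, 0.012, 0.054]), (416, 258, [0.043, 0.007, 0.058]), (406, 261, [0.038, 0.008, 0.062]), (384, 310, [0.028, -0.012, 0.066]), (386, 317, [0.028, -0.012, 0.07]), (399, 277, [0.032, 0.008, 0.074])]
```

```bash
python3 - <<'E'
from h import *
t=np.array((.4732,.3204,.3197)); c=np.load("w1.npy",allow_pickle=True).item(); d=c["depth"]
print("tcp->",proj(c,t),"tip",proj(c,t-[0,0,.008]),"tipR",proj(c,t+[.046,0,-.008]), "tipR z+.03",proj(c,t+[.046,0,.03]))
for u,v in((405,225),(408,232),(411,237),(413,240),(414,245),(414,250),(411,256),(412,268)): print(u,v,d[v,u],(world(c,u,v,d=d[v,u])-t).round(3),c["image"][v,u])
E
```

```text
tcp-> (np.float64(315.69131979026685), np.float64(232.89590037809353)) tip (np.float64(315.7746212269578), np.float64(228.06917990829646)) tipR (np.float64(391.6533700459081), np.float64(224.08846068111302)) tipR z+.03 (np.float64(407.17369523424435), np.float64(250.08734342240993))
405 225 0.5399266 [ 0.13  -0.119 -0.319] [134 140 136]
408 232 0.544163 [ 0.135 -0.131 -0.32 ] [130 131 130]
411 237 0.54491425 [ 0.14  -0.14  -0.318] [136 138 137]
413 240 0.16768353 [0.048 0.007 0.034] [36 37 37]
414 245 0.1659627 [0.048 0.005 0.036] [43 44 46]
414 250 0.16497608 [0.047 0.003 0.038] [42 46 44]
411 256 0.16967161 [ 0.047 -0.001  0.034] [37 40 39]
412 268 0.16821685 [ 0.047 -0.006  0.037] [42 41 43]
```

carry_out(
  deltas=[
    [2, 0, 3, 0, 0, 0, 0.65],
    [2, 0, 3, 0, 0, 0, 0.65],
    [2, 0, 3, 0, 0, 0, 0.65],
    [2, 0, 3, 0, 0, 0, 0.65],
    [0, 0, 3, 0, 0, 0, 0.65],
    [0, 0, 3, 0, 0, 0, 0.65],
    [0, 0, 3, 0, 0, 0, 0.65],
    [0, 0, 1.8, 0, 0, 0, 0.65],
  ],
)

```text
time: 5.58
tool_pos: [0.5395, 0.318, 0.0067]
tool_rot: [-3.136, 0.003, 1.513]
contact_force: [-0.4, 0.1, -1.1]
opening: 0.0599
grip_force: 0.0
```

carry_out(
  deltas=[
    [0, 0, 0, 0, 0, 0, 0.65],
    [0, 0, 0.2, 0, 0, 0, 0.65],
    [0, 0, 0.2, 0, 0, 0, 0.65],
    [0, 0, 0, 0, 0, 0, 0.65],
    [0, 0, 0, 0, 0, 0, 0.65],
    [0, 0, 0, 0, 0, 0, 0.65],
    [0, 0, 0, 0, 0, 0, 0.65],
    [0, 0, 0, 0, 0, 0, 0.65],
  ],
)

```text
time: 6.25
tool_pos: [0.5426, 0.3176, 0.0082]
tool_rot: [3.141, -0.0, 1.512]
contact_force: [0.9, 1.0, -0.4]
opening: 0.0596
grip_force: 0.0
```

```bash
python3 - <<'E'
from h import *
s=robot.observe(); t=s["tool_pos"]; print(t,s["contact_force"])
c=cap("wrist"); np.save("w3.npy",c,allow_pickle=True); d=c["depth"]
cv2.imwrite("pics/w3.png",c["image"])
for v in range(225,260,3):
    print(v,[(world(c,u,v,d=d[v,u])).round(3).tolist() for u in (250,256,262,268,310,320)])
E
```

```text
[0.54259682 0.31756658 0.00815987] [ 0.86265771  1.03358673 -0.41368788]
225 [[0.504, 0.323, 0.004], [0.507, 0.323, 0.003], [0.511, 0.322, 0.003], [0.515, 0.323, 0.005], [0.541, 0.335, 0.043], [0.546, 0.336, 0.044]]
228 [[0.504, 0.321, 0.004], [0.507, 0.321, 0.003], [0.511, 0.321, 0.003], [0.514, 0.321, 0.004], [0.541, 0.334, 0.043], [0.546, 0.334, 0.045]]
231 [[0.504, 0.32, 0.005], [0.507, 0.319, 0.004], [0.51, 0.319, 0.003], [0.514, 0.319, 0.004], [0.541, 0.333, 0.044], [0.546, 0.332, 0.043]]
234 [[0.503, 0.318, 0.004], [0.507, 0.317, 0.004], [0.51, 0.317, 0.005], [0.514, 0.317, 0.004], [0.541, 0.331, 0.044], [0.546, 0.331, 0.044]]
237 [[0.511, 0.33, 0.041], [0.507, 0.316, 0.004], [0.51, 0.315, 0.003], [0.514, 0.315, 0.004], [0.541, 0.329, 0.043], [0.545, 0.329, 0.043]]
240 [[0.512, 0.33, 0.044], [0.515, 0.329, 0.042], [0.51, 0.313, 0.003], [0.513, 0.313, 0.003], [0.541, 0.327, 0.041], [0.545, 0.327, 0.042]]
243 [[0.512, 0.329, 0.045], [0.514, 0.327, 0.042], [0.51, 0.311, 0.004], [0.513, 0.311, 0.003], [0.54, 0.325, 0.041], [0.545, 0.325, 0.041]]
246 [[0.513, 0.329, 0.048], [0.514, 0.326, 0.042], [0.509, 0.309, 0.004], [0.513, 0.309, 0.004], [0.54, 0.325, 0.044], [0.545, 0.324, 0.042]]
249 [[0.514, 0.329, 0.053], [0.514, 0.325, 0.043], [0.509, 0.308, 0.004], [0.513, 0.307, 0.004], [0.54, 0.322, 0.04], [0.545, 0.322, 0.04]]
252 [[0.514, 0.329, 0.056], [0.514, 0.323, 0.043], [0.509, 0.305, 0.004], [0.513, 0.305, 0.003], [0.54, 0.321, 0.042], [0.545, 0.321, 0.042]]
255 [[0.514, 0.328, 0.058], [0.514, 0.322, 0.044], [0.509, 0.303, 0.003], [0.513, 0.304, 0.004], [0.54, 0.319, 0.041], [0.545, 0.319, 0.042]]
258 [[0.514, 0.326, 0.057], [0.514, 0.32, 0.044], [0.509, 0.301, 0.004], [0.512, 0.301, 0.003], [0.54, 0.318, 0.042], [0.545, 0.317, 0.04]]
```

View pics/w3.png

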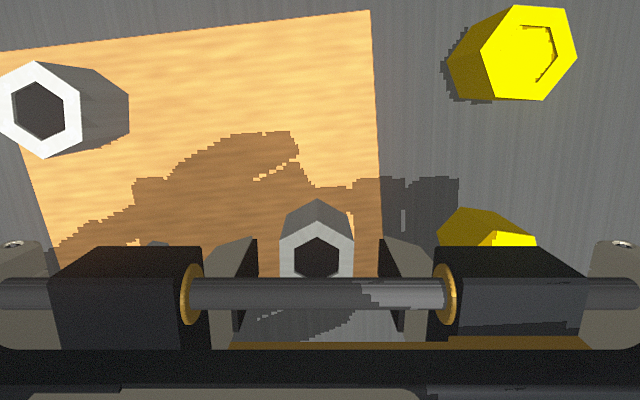

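The picture confirms the fingertips are level with the sleeve top (sleeve face centre at (317,258)). The real tips therefore sit about 34 mm above the reported TCP, and I'll go that much deeper.

carry_out(
  deltas=[
    [0, 0, 0.8, 0, 0, 0, 0.65],
    [0, 0, 0.8, 0, 0, 0, 0.65],
    [0, 0, 0.8, 0, 0, 0, 0.2],
    [0, 0, 0, 0, 0, 0, 0.2],
    [0, 0, 0, 0, 0, 0, 0.2],
    [0, 0, 0, 0, 0, 0, 0.2],
    [0, 0, 0, 0, 0, 0, 0.2],
    [0, 0, 0, 0, 0, 0, 0.2],
  ],
  force=25,
)

```text
time: 6.97
tool_pos: [0.5424, 0.3176, -0.0162]
tool_rot: [3.141, -0.0, 1.512]
contact_force: [-0.1, 0.4, 0.4]
opening: 0.0359
grip_force: 25.0
```

carry_out(
  deltas=[
    [0, 0, -3.0, 0, 0, 0, 0.2],
    [0, 0, -3.5, 0, 0, 0, 0.2],
    [0, 0, -3.5, 0, 0, 0, 0.2],
    [0, 0, -3.5, 0, 0, 0, 0.2],
    [0, 0, -3.5, 0, 0, 0, 0.2],
    [-1.9, -0.3, 0, 0, 0, 0, 0.2],
    [-3, -0.3, 0, 0, 0, 0, 0.2],
    [-3, -0.3, 0, 0, 0, 0, 0.2],
  ],
  force=35,
)

```text
time: 7.63
tool_pos: [0.5285, 0.239, 0.1545]
tool_rot: [3.14, -0.001, 1.514]
contact_force: [1.0, 0.0, -0.7]
opening: 0.0357
grip_force: 35.0
```

carry_out(
  deltas=[
    [-3, -0.3, 0, 0, 0, 0, 0.2],
    [-3, -0.3, 0, 0, 0, 0, 0.2],
    [-3, -0.4, 0, 0, 0, 0, 0.2],
    [0, 0, 0, 0, 0, 0, 0.2],
    [0, 0, 1.5, 0, 0, 0, 0.2],
    [0, 0, 1.5, 0, 0, 0, 0.2],
    [0, 0, 0, 0, 0, 0, 0.2],
    [0, 0, 0, 0, 0, 0, 0.2],
  ],
)

```text
time: 8.3
tool_pos: [0.513, 0.1502, 0.1234]
tool_rot: [-3.14, 0.0, 1.512]
contact_force: [-0.7, -0.6, -0.0]
opening: 0.0357
grip_force: 35.0
```

carry_out(
  deltas=[
    [0, 0, 1.2, 0, 0, 0, 0.2],
    [0, 0, 1.1, 0, 0, 0, 0.2],
    [0, 0, 0, 0, 0, 0, 0.2],
    [0, 0, 0, 0, 0, 0, 0.55],
    [0, 0, 0, 0, 0, 0, 0.55],
    [0, 0, 0, 0, 0, 0, 0.55],
    [0, 0, -3, 0, 0, 0, 0.55],
    [0, 0, -3, 0, 0, 0, 0.55],
  ],
)

```text
time: 8.97
tool_pos: [0.5124, 0.1498, 0.1607]
tool_rot: [-3.139, 0.001, 1.512]
contact_force: [1.0, 1.0, 1.3]
opening: 0.0504
grip_force: 0.0
```

carry_out(
  deltas=[
    [2.98, -1.25, 0, 0, 0, 0, 0.65],
    [2.98, -1.25, 0, 0, 0, 0, 0.65],
    [2.98, -1.25, 0, 0, 0, 0, 0.65],
    [2.98, -1.25, 0, 0, 0, 0, 0.65],
    [2.98, -1.25, 0, 0, 0, 0, 0.65],
    [2.98, -1.25, 0, 0, 0, 0, 0.65],
    [2.98, -1.25, 0, 0, 0, 0, 0.65],
    [2.98, -1.25, 0, 0, 0, 0, 0.65],
  ],
)

```text
time: 9.63
tool_pos: [0.4271, 0.3955, 0.1616]
tool_rot: [3.14, -0.001, 1.512]
contact_force: [1.3, 0.3, -0.2]
opening: 0.0598
grip_force: 0.0
```

```bash
python3 - <<'E'
from h import *
t=[]
for i in range(1): s=robot.observe(); print(s["tool_pos"],s["tool_rot"],s["opening"])
c=cap("top"); np.save("top2.npy",c,allow_pickle=True)
print("pan sleeve z",[world(c,*proj(c,np.array([.513+dx,.150,.158])))[2].round(3) for dx in(-.014,.014)])
for dy in (-.02,-.015,0,.015,.02): print([world(c,*proj(c,np.array([.426+dx,.394+dy,.043])))[2].round(3) for dx in(-.03,-.02,-.012,0,.012,.02,.03)])
E
```

```text
[0.42712616 0.39551394 0.16156717] [ 3.14028288e+00 -9.10480818e-04  1.51185408e+00] 0.059808583410645
pan sleeve z [np.float64(0.155), np.float64(0.156)]
[np.float64(0.003), np.float64(0.003), np.float64(0.026), np.float64(0.031), np.float64(0.017), np.float64(0.002), np.float64(0.001)]
[np.float64(0.002), np.float64(0.008), np.float64(0.043), np.float64(0.042), np.float64(0.032), np.float64(0.001), np.float64(0.001)]
[np.float64(0.005), np.float64(0.04), np.float64(0.04), np.float64(0.04), np.float64(0.044), np.float64(0.003), np.float64(0.003)]
[np.float64(0.003), np.float64(0.001), np.float64(0.042), np.float64(0.043), np.float64(0.001), np.float64(0.002), np.float64(0.003)]
[np.float64(0.0), np.float64(0.001), np.float64(0.001), np.float64(-0.001), np.float64(0.001), np.float64(0.002), np.float64(0.001)]
```

carry_out(
  deltas=[
    [-0.2, -0.2, 3.5, 0, 0, 0, 0.65],
    [0, 0, 3.5, 0, 0, 0, 0.65],
    [0, 0, 3.5, 0, 0, 0, 0.65],
    [0, 0, 3.5, 0, 0, 0, 0.65],
    [0, 0, 2, 0, 0, 0, 0.65],
    [0, 0, 1.6, 0, 0, 0, 0.65],
    [0, 0, 0, 0, 0, 0, 0.65],
    [0, 0, 0, 0, 0, 0, 0.2],
  ],
  force=25,
)

```text
time: 10.35
tool_pos: [0.4256, 0.3918, -0.0153]
tool_rot: [-3.141, 0.0, 1.512]
contact_force: [0.2, 0.1, 0.2]
opening: 0.0562
grip_force: 0.0
```

carry_out(
  deltas=[
    [0, 0, 0, 0, 0, 0, 0.2],
    [0, 0, 0, 0, 0, 0, 0.2],
    [0, 0, 0, 0, 0, 0, 0.2],
    [0, 0, 0, 0, 0, 0, 0.2],
    [0, 0, 0, 0, 0, 0, 0.2],
    [0, 0, 0, 0, 0, 0, 0.2],
    [0, 0, 0, 0, 0, 0, 0.2],
    [0, 0, -1, 0, 0, 0, 0.2],
  ],
  force=30,
)

```text
time: 11.02
tool_pos: [0.4243, 0.3911, -0.0067]
tool_rot: [-3.139, 0.002, 1.512]
contact_force: [-0.1, -0.5, -0.5]
opening: 0.0364
grip_force: 29.4
```

carry_out(
  deltas=[
    [0, 0, -3.4, 0, 0, 0, 0.2],
    [0, 0, -3.4, 0, 0, 0, 0.2],
    [0, 0, -3.4, 0, 0, 0, 0.2],
    [0, 0, -3.4, 0, 0, 0, 0.2],
    [0, 0, -3.4, 0, 0, 0, 0.2],
    [-3.22, 1.39, 0, 0, 0, 0, 0.2],
    [-3.22, 1.39, 0, 0, 0, 0, 0.2],
    [-3.22, 1.39, 0, 0, 0, 0, 0.2],
  ],
  force=35,
)

```text
time: 11.68
tool_pos: [0.461, 0.2921, 0.1653]
tool_rot: [3.141, 0.0, 1.514]
contact_force: [0.5, -0.7, -0.7]
opening: 0.0368
grip_force: 34.3
```

carry_out(
  deltas=[
    [-3.22, 1.39, 0, 0, 0, 0, 0.2],
    [-3.22, 1.39, 0, 0, 0, 0, 0.2],
    [-3.22, 1.39, 0, 0, 0, 0, 0.2],
    [-3.22, 1.39, 0, 0, 0, 0, 0.2],
    [-3.22, 1.39, 0, 0, 0, 0, 0.2],
    [-3.22, 1.39, 0, 0, 0, 0, 0.2],
    [-3.22, 1.39, 0, 0, 0, 0, 0.2],
    [0, 0, 0, 0, 0, 0, 0.2],
  ],
)

```text
time: 12.35
tool_pos: [0.5466, 0.0567, 0.1645]
tool_rot: [3.141, 0.002, 1.507]
contact_force: [0.6, -0.3, -0.0]
opening: 0.0366
grip_force: 34.3
```

carry_out(
  deltas=[
    [0, 0, 2, 0, 0, 0, 0.2],
    [0, 0, 2, 0, 0, 0, 0.2],
    [0, 0, 0, 0, 0, 0, 0.2],
    [0, 0, 0, 0, 0, 0, 0.2],
    [0, 0, 0, 0, 0, 0, 0.2],
    [0, 0, 0, 0, 0, 0, 0.2],
    [0, 0, 0, 0, 0, 0, 0.2],
    [0, 0, 0, 0, 0, 0, 0.2],
  ],
)

```text
time: 13.02
tool_pos: [0.5457, 0.0625, 0.1255]
tool_rot: [3.14, 0.0, 1.512]
contact_force: [-0.1, -0.4, -1.2]
opening: 0.0367
grip_force: 34.3
```

carry_out(
  deltas=[
    [0, 0, 1.3, 0, 0, 0, 0.2],
    [0, 0, 1.2, 0, 0, 0, 0.2],
    [0, 0, 0, 0, 0, 0, 0.2],
    [0, 0, 0, 0, 0, 0, 0.55],
    [0, 0, 0, 0, 0, 0, 0.55],
    [0, 0, 0, 0, 0, 0, 0.55],
    [0, 0, -3, 0, 0, 0, 0.55],
    [0, 0, -3, 0, 0, 0, 0.55],
  ],
)

```text
time: 13.68
tool_pos: [0.544, 0.0623, 0.1591]
tool_rot: [-3.137, 0.0, 1.512]
contact_force: [0.6, 0.6, 0.4]
opening: 0.0504
grip_force: 0.0
```

carry_out(
  deltas=[
    [3, -1.43, 0, 0, 0, 0, 0.45],
    [3, -1.43, 0, 0, 0, 0, 0.45],
    [3, -1.43, 0, 0, 0, 0, 0.45],
    [3, -1.43, 0, 0, 0, 0, 0.45],
    [3, -1.43, 0, 0, 0, 0, 0.45],
    [3, -1.43, 0, 0, 0, 0, 0.45],
    [3, -1.43, 0, 0, 0, 0, 0.45],
    [3, -1.43, 0, 0, 0, 0, 0.45],
  ],
)

```text
time: 14.35
tool_pos: [0.4445, 0.3101, 0.16]
tool_rot: [3.141, -0.0, 1.512]
contact_force: [1.2, 0.7, -0.2]
opening: 0.0415
grip_force: 0.0
```

carry_out(
  deltas=[
    [0, 0, 3.3, 0, 0, 0, 0.45],
    [0, 0, 3.3, 0, 0, 0, 0.45],
    [0, 0, 3.3, 0, 0, 0, 0.45],
    [0, 0, 3.3, 0, 0, 0, 0.45],
    [0, 0, 0, 0, 0, 0, 0.45],
    [0, 0, 0, 0, 0, 0, 0.45],
    [0, 0, 0, 0, 0, 0, 0.45],
    [0, 0, 0, 0, 0, 0, 0.45],
  ],
)

```text
time: 15.02
tool_pos: [0.4469, 0.3094, 0.03]
tool_rot: [3.138, -0.002, 1.512]
contact_force: [0.4, 0.4, -0.3]
opening: 0.0409
grip_force: 0.0
```

```bash
python3 - <<'E'
from h import *
s=robot.observe(); t=s["tool_pos"]; print(t,s["tool_rot"])
c=cap("wrist"); np.save("w4.npy",c,allow_pickle=True); print(proj(c,np.array([.4455,.309,.016])))
b=cap("top"); np.save("top3.npy",b,allow_pickle=True)
x,y=.4455,.309
cv2.imwrite("pics/w4.png",np.hstack([cv2.resize(c["image"][100:300,200:440],(720,600))]))
print("pan sleeve z",[world(b,*proj(b,np.array([.5457+dx,.0625,.158])))[2].round(3) for dx in(-.014,.014)])
E
```

```text
[0.44688025 0.30937105 0.02997679] [ 3.13774380e+00 -2.14095245e-03  1.51167015e+00]
(np.float64(313.6426957121473), np.float64(225.51379756870313))
pan sleeve z [np.float64(0.156), np.float64(0.157)]
```

View pics/w4.png

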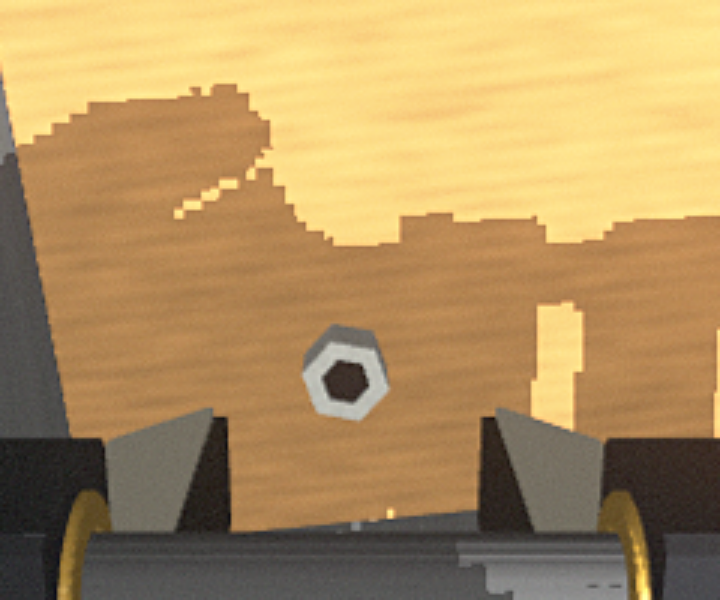

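The close view shows the spacer at about (315,227) in the full image, nearly centred between the fingers, with its flats turned about 16 degrees. I'll turn the tool to match and take it.

carry_out(
  deltas=[
    [-0.1, 0, 0, 0, 0, -0.09, 0.45],
    [0, 0, 0, 0, 0, -0.09, 0.45],
    [0, 0, 0, 0, 0, -0.09, 0.45],
    [0, 0, 2, 0, 0, 0, 0.45],
    [0, 0, 2, 0, 0, 0, 0.45],
    [0, 0, 1.0, 0, 0, 0, 0.45],
    [0, 0, 0.7, 0, 0, 0, 0.45],
    [0, 0, 0, 0, 0, 0, 0.45],
  ],
)

```text
time: 15.78
tool_pos: [0.4455, 0.3077, -0.028]
tool_rot: [3.141, -0.0, 1.782]
contact_force: [1.3, 0.4, 0.2]
opening: 0.0415
grip_force: 0.0
```

carry_out(
  deltas=[
    [0, 0, 0, 0, 0, 0, 0.05],
    [0, 0, 0, 0, 0, 0, 0.05],
    [0, 0, 0, 0, 0, 0, 0.05],
    [0, 0, 0, 0, 0, 0, 0.05],
    [0, 0, 0, 0, 0, 0, 0.05],
    [0, 0, 0, 0, 0, 0, 0.05],
    [0, 0, 0, 0, 0, 0, 0.05],
    [0, 0, -1, 0, 0, 0, 0.05],
  ],
  force=20,
)

```text
time: 16.45
tool_pos: [0.4447, 0.3074, -0.0197]
tool_rot: [-3.14, 0.0, 1.782]
contact_force: [-0.3, -0.5, 0.8]
opening: 0.0157
grip_force: 20.0
```

carry_out(
  deltas=[
    [0, 0, -3.4, 0, 0, 0, 0.05],
    [0, 0, -3.4, 0, 0, 0, 0.05],
    [0, 0, -3.4, 0, 0, 0, 0.05],
    [0, 0, -3.4, 0, 0, 0, 0.05],
    [0, 0, -3.4, 0, 0, 0, 0.05],
    [0, 0, 0, 0, 0, 0, 0.05],
    [0, 0, 0, 0, 0, 0, 0.05],
    [0, 0, 0, 0, 0, 0, 0.05],
  ],
)

```text
time: 17.12
tool_pos: [0.4448, 0.3074, 0.1506]
tool_rot: [3.142, 0.0, 1.782]
contact_force: [0.4, -0.6, 0.1]
opening: 0.0154
grip_force: 20.0
```

carry_out(
  deltas=[
    [-3.12, -0.08, 0, 0, 0, 0, 0.05],
    [-3.12, -0.08, 0, 0, 0, 0, 0.05],
    [-3.12, -0.08, 0, 0, 0, 0, 0.05],
    [-3.12, -0.08, 0, 0, 0, 0, 0.05],
    [-3.12, -0.08, 0, 0, 0, 0, 0.05],
    [-3.12, -0.08, 0, 0, 0, 0, 0.05],
    [-3.12, -0.08, 0, 0, 0, 0, 0.05],
    [-3.12, -0.08, 0, 0, 0, 0, 0.05],
  ],
)

```text
time: 17.78
tool_pos: [0.4901, 0.0607, 0.149]
tool_rot: [-3.138, -0.001, 1.782]
contact_force: [0.6, 0.5, -0.3]
opening: 0.0158
grip_force: 20.0
```

carry_out(
  deltas=[
    [0, 0, 0, 0, 0, 0, 0.05],
    [0, 0, 0, 0, 0, 0, 0.05],
    [0, 0, 1.5, 0, 0, 0, 0.05],
    [0, 0, 1.5, 0, 0, 0, 0.05],
    [0, 0, 0, 0, 0, 0, 0.05],
    [0, 0, 0, 0, 0, 0, 0.05],
    [0, 0, 0, 0, 0, 0, 0.05],
    [0, 0, 0, 0, 0, 0, 0.05],
  ],
)

```text
time: 18.45
tool_pos: [0.4915, 0.0628, 0.1212]
tool_rot: [3.141, 0.0, 1.783]
contact_force: [-0.8, -0.1, 0.8]
opening: 0.0154
grip_force: 20.0
```

carry_out(
  deltas=[
    [0, 0, 1.6, 0, 0, 0, 0.05],
    [0, 0, 1.5, 0, 0, 0, 0.05],
    [0, 0, 0, 0, 0, 0, 0.05],
    [0, 0, 0, 0, 0, 0, 0.25],
    [0, 0, 0, 0, 0, 0, 0.25],
    [0, 0, 0, 0, 0, 0, 0.25],
    [0, 0, -3.5, 0, 0, 0, 0.25],
    [0, 0, -3.5, 0, 0, 0, 0.25],
  ],
)

```text
time: 19.12
tool_pos: [0.49, 0.0622, 0.1598]
tool_rot: [-3.138, -0.001, 1.782]
contact_force: [0.4, -0.6, 1.0]
opening: 0.023
grip_force: 0.0
```

```bash
python3 - <<'E'
from h import *
c=np.load("w2.npy",allow_pickle=True).item()
d=c["depth"]
for u in(270,300,326,350,380):
    col=[v for v in range(195,225) if abs(world(c,u,v,d=d[v,u])[2]-.146)<.012]
    print(u,col[:1],col[-1:],world(c,u,np.mean(col),z=.148).round(4) if col else None)
b=np.load("top0.npy",allow_pickle=True).item()
T0=[world(b,228.5,v,z=.148) for v in(205,218,232)]; print(np.round(T0,4).tolist())
plan(None,((.5427,.2205,.20),-.05,16))
E
```

```text
270 [205] [224] [0.4972 0.2188 0.148 ]
300 [205] [215] [0.5232 0.2212 0.148 ]
326 [204] [215] [0.5454 0.2203 0.148 ]
350 [204] [215] [0.5659 0.219  0.148 ]
380 [204] [224] [0.5914 0.2134 0.148 ]
[[0.5746, 0.2209, 0.148], [0.543, 0.2195, 0.148], [0.5092, 0.2179, 0.148]]
16 x [1.14, -0.386, -0.251, -0.0, 0.0, 0.114] |t| 1.23 via [[0.47, 0.12, 0.17], [0.49, 0.18, 0.19]]
```

carry_out(
  deltas=[
    [1.14, -0.39, -0.25, 0, 0, 0.115, 0.33],
    [1.14, -0.39, -0.25, 0, 0, 0.115, 0.33],
    [1.14, -0.39, -0.25, 0, 0, 0.115, 0.33],
    [1.14, -0.39, -0.25, 0, 0, 0.115, 0.33],
    [1.14, -0.39, -0.25, 0, 0, 0.115, 0.33],
    [1.14, -0.39, -0.25, 0, 0, 0.115, 0.33],
    [1.14, -0.39, -0.25, 0, 0, 0.115, 0.33],
    [1.14, -0.39, -0.25, 0, 0, 0.115, 0.33],
  ],
)

```text
time: 19.78
tool_pos: [0.4785, 0.1551, 0.1807]
tool_rot: [3.141, -0.001, 0.856]
contact_force: [-0.5, -0.1, -0.1]
opening: 0.03
grip_force: 0.0
```

carry_out(
  deltas=[
    [1.14, -0.39, -0.25, 0, 0, 0.115, 0.33],
    [1.14, -0.39, -0.25, 0, 0, 0.115, 0.33],
    [1.14, -0.39, -0.25, 0, 0, 0.115, 0.33],
    [1.14, -0.39, -0.25, 0, 0, 0.115, 0.33],
    [1.14, -0.39, -0.25, 0, 0, 0.115, 0.33],
    [1.14, -0.39, -0.25, 0, 0, 0.115, 0.33],
    [1.14, -0.39, -0.25, 0, 0, 0.115, 0.33],
    [1.14, -0.39, -0.25, 0, 0, 0.115, 0.33],
  ],
)

```text
time: 20.45
tool_pos: [0.5445, 0.2211, 0.2007]
tool_rot: [-3.141, -0.001, -0.063]
contact_force: [0.8, 0.5, 0.2]
opening: 0.0303
grip_force: 0.0
```

carry_out(
  deltas=[
    [0, 0, 0, 0, 0, 0, 0.33],
    [0, 0, 0, 0, 0, 0, 0.33],
    [0, 0, 0, 0, 0, 0, 0.33],
    [0, 0, 0, 0, 0, 0, 0.33],
    [0, 0, 0, 0, 0, 0, 0.33],
    [0, 0, 0, 0, 0, 0, 0.33],
    [0, 0, 0, 0, 0, 0, 0.33],
    [0, 0, 0, 0, 0, 0, 0.33],
  ],
)

```text
time: 21.12
tool_pos: [0.5438, 0.2204, 0.1996]
tool_rot: [3.142, -0.0, -0.058]
contact_force: [0.4, -0.6, 0.0]
opening: 0.0301
grip_force: 0.0
```

```bash
python3 - <<'E'
from h import *
s=robot.observe(); print(s["tool_pos"],s["tool_rot"],s["qpos"][5],rel((.543,.2203,.099)))
c=cap("top"); np.save("top4.npy",c,allow_pickle=True)
a=cv2.resize(c["image"][180:285,150:300],None,fx=5,fy=5,interpolation=cv2.INTER_CUBIC); cv2.imwrite("pics/top4z.png",a)
E
```

```text
[0.54380919 0.22037932 0.19962368] [ 3.14151784e+00 -4.34450013e-05 -5.78579772e-02] 1.8831734586618214 [-0.08076229  0.01184481 10.06236501]
```

View pics/top4z.png

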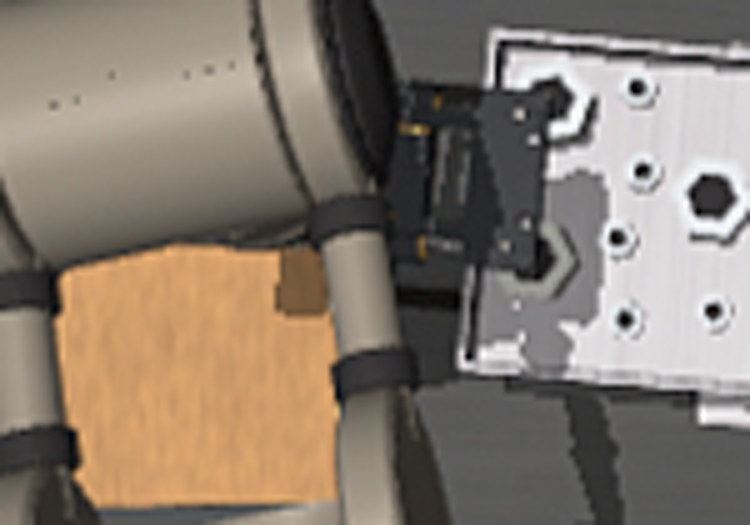

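The top crop shows three sleeves, with hole centres near (555,100), (530,255) and (712,195), and five spacers in the pan. The mat is clear where it is visible. Next I pinch the handle.

carry_out(
  deltas=[
    [0, 0, 2.5, 0, 0, 0, 0.33],
    [0, 0, 2.5, 0, 0, 0, 0.33],
    [0, 0, 2.5, 0, 0, 0, 0.33],
    [0, 0, 1.5, 0, 0, 0, 0.33],
    [0, 0, 1.0, 0, 0, 0, 0.33],
    [0, 0, 0, 0, 0, 0, 0.33],
    [0, 0, 0, 0, 0, 0, 0.33],
    [0, 0, 0, 0, 0, 0, 0.03],
  ],
  force=40,
)

```text
time: 21.83
tool_pos: [0.5448, 0.2207, 0.1008]
tool_rot: [-3.141, -0.002, -0.058]
contact_force: [-0.1, 0.5, 1.3]
opening: 0.0274
grip_force: 0.0
```

carry_out(
  deltas=[
    [0, 0, 0, 0, 0, 0, 0.03],
    [0, 0, 0, 0, 0, 0, 0.03],
    [0, 0, 0, 0, 0, 0, 0.03],
    [0, 0, 0, 0, 0, 0, 0.03],
    [0, 0, 0, 0, 0, 0, 0.03],
    [0, 0, 0, 0, 0, 0, 0.03],
    [0, 0, 0, 0, 0, 0, 0.03],
    [0, 0, 0, 0, 0, 0, 0.03],
  ],
  force=40,
)

```text
time: 22.5
tool_pos: [0.5444, 0.2196, 0.1005]
tool_rot: [3.14, -0.001, -0.058]
contact_force: [-0.3, -5.4, 5.4]
opening: 0.0084
grip_force: 40.0
```

```bash
python3 - <<'E'
import numpy as np
# rows along arc: angles deg
th=np.radians(np.linspace(0,60,41)); y=192*np.cos(th)-30*np.sin(th); z=192*np.sin(th)+30*np.cos(th)
for i in range(0,41,8): print(i,(np.c_[-np.diff(y),-np.diff(z)][i:i+8]/10).round(2).tolist())
print("75:",192*np.cos(1.309)-30*np.sin(1.309),192*np.sin(1.309)+30*np.cos(1.309),"60",y[-1],z[-1])
E
```

```text
0 [[0.09, -0.5], [0.1, -0.5], [0.11, -0.5], [0.12, -0.49], [0.14, -0.49], [0.15, -0.49], [0.16, -0.48], [0.18, -0.48]]
8 [[0.19, -0.47], [0.2, -0.47], [0.21, -0.46], [0.22, -0.46], [0.24, -0.45], [0.25, -0.44], [0.26, -0.44], [0.27, -0.43]]
16 [[0.28, -0.42], [0.29, -0.42], [0.3, -0.41], [0.31, -0.4], [0.32, -0.39], [0.33, -0.38], [0.34, -0.37], [0.35, -0.37]]
24 [[0.36, -0.36], [0.37, -0.35], [0.38, -0.34], [0.39, -0.33], [0.4, -0.32], [0.41, -0.31], [0.41, -0.29], [0.42, -0.28]]
32 [[0.43, -0.27], [0.44, -0.26], [0.44, -0.25], [0.45, -0.24], [0.46, -0.23], [0.46, -0.21], [0.47, -0.2], [0.47, -0.19]]
40 []
75: 20.714890416541028 193.22239340984962 60 70.01923788646687 181.27687752661222
```

carry_out(
  deltas=[
    [0, 0, 0, 0, 0, 0, 0.25],
    [0, 0, 0, 0, 0, 0, 0.25],
    [0, 0, 0, 0, 0, 0, 0.25],
    [0, 0, 0.6, 0, 0, 0, 0.25],
    [0, 0, 0.6, 0, 0, 0, 0.25],
    [0, 0, 0, 0, 0, 0, 0.25],
    [0, 0, 0, 0, 0, 0, 0.03],
    [0, 0, 0, 0, 0, 0, 0.03],
  ],
  force=40,
)

```text
time: 23.17
tool_pos: [0.5438, 0.2205, 0.0873]
tool_rot: [3.141, 0.0, -0.058]
contact_force: [-0.3, -0.3, 0.1]
opening: 0.0141
grip_force: 0.0
```

carry_out(
  deltas=[
    [0, 0, 0, 0, 0, 0, 0.03],
    [0, 0, 0, 0, 0, 0, 0.03],
    [0, 0, 0, 0, 0, 0, 0.03],
    [0, 0, 0, 0, 0, 0, 0.03],
    [0, 0, 0, 0, 0, 0, 0.03],
    [0, 0, 0, 0, 0, 0, 0.03],
    [0, 0, 0, 0, 0, 0, 0.03],
    [0, 0, 0, 0, 0, 0, 0.03],
  ],
  force=40,
)

```text
time: 23.83
tool_pos: [0.5439, 0.2196, 0.0874]
tool_rot: [3.14, 0.0, -0.058]
contact_force: [0.1, -5.8, -1.8]
opening: 0.0089
grip_force: 40.0
```

carry_out(
  deltas=[
    [0, 0.09, -0.5, 0, 0, 0, 0.03],
    [0, 0.1, -0.5, 0, 0, 0, 0.03],
    [0, 0.11, -0.5, 0, 0, 0, 0.03],
    [0, 0.12, -0.49, 0, 0, 0, 0.03],
    [0, 0.14, -0.49, 0, 0, 0, 0.03],
    [0, 0.15, -0.49, 0, 0, 0, 0.03],
    [0, 0.16, -0.48, 0, 0, 0, 0.03],
    [0, 0.18, -0.48, 0, 0, 0, 0.03],
  ],
  force=40,
)

```text
time: 24.5
tool_pos: [0.5431, 0.2096, 0.1263]
tool_rot: [3.141, 0.001, -0.058]
contact_force: [3.7, -2.1, -11.9]
opening: 0.0087
grip_force: 40.0
```

```bash
cat >> h.py <<'E'
def panang(tip_dz=None):
    s=robot.observe(); return s["tool_pos"].round(4),s["opening"]
def handle_top(c,x0=.54):
    "highest wall/handle probing: returns pan end-wall z along stand axis"
    return None
E
python3 - <<'E'
from h import *
s=robot.observe(); print(s["tool_pos"],s["tool_rot"],s["contact_force"],s["grip_force"],s["opening"])
E
```

```text
[0.54314615 0.20961996 0.12632518] [ 3.14112675e+00  9.84580621e-04 -5.84516693e-02] [  3.72665608  -2.1469649  -11.94502191] 39.98227000236511 0.00868572775089186
```

Pan is moving with about 12 N, as expected. Continue along the arc.

carry_out(
  deltas=[
    [0, 0.19, -0.47, 0, 0, 0, 0.03],
    [0, 0.2, -0.47, 0, 0, 0, 0.03],
    [0, 0.21, -0.46, 0, 0, 0, 0.03],
    [0, 0.22, -0.46, 0, 0, 0, 0.03],
    [0, 0.24, -0.45, 0, 0, 0, 0.03],
    [0, 0.25, -0.44, 0, 0, 0, 0.03],
    [0, 0.26, -0.44, 0, 0, 0, 0.03],
    [0, 0.27, -0.43, 0, 0, 0, 0.03],
  ],
)

```text
time: 25.17
tool_pos: [0.5422, 0.1916, 0.1635]
tool_rot: [-3.141, -0.0, -0.058]
contact_force: [4.4, -2.0, -12.2]
opening: 0.0085
grip_force: 40.0
```

carry_out(
  deltas=[
    [0, 0.28, -0.42, 0, 0, 0, 0.03],
    [0, 0.29, -0.42, 0, 0, 0, 0.03],
    [0, 0.3, -0.41, 0, 0, 0, 0.03],
    [0, 0.31, -0.4, 0, 0, 0, 0.03],
    [0, 0.32, -0.39, 0, 0, 0, 0.03],
    [0, 0.33, -0.38, 0, 0, 0, 0.03],
    [0, 0.34, -0.37, 0, 0, 0, 0.03],
    [0, 0.35, -0.37, 0, 0, 0, 0.03],
  ],
)

```text
time: 25.83
tool_pos: [0.5409, 0.167, 0.1956]
tool_rot: [-3.14, -0.001, -0.058]
contact_force: [3.9, 4.2, -8.4]
opening: 0.0088
grip_force: 40.0
```

```bash
python3 - <<'E'
from h import *
s=robot.observe(); print(s["tool_pos"],s["tool_rot"],s["contact_force"],s["grip_force"],s["opening"])
E
```

```text
[0.54093643 0.16700545 0.19557868] [-3.14005941e+00 -1.01156126e-03 -5.78525196e-02] [ 3.9122287   4.22111084 -8.40150151] 39.98744487762451 0.008759866609557411
```

carry_out(
  deltas=[
    [0, 0.36, -0.36, 0, 0, 0, 0.03],
    [0, 0.37, -0.35, 0, 0, 0, 0.03],
    [0, 0.38, -0.34, 0, 0, 0, 0.03],
    [0, 0.39, -0.33, 0, 0, 0, 0.03],
    [0, 0.4, -0.32, 0, 0, 0, 0.03],
    [0, 0.41, -0.31, 0, 0, 0, 0.03],
    [0, 0.41, -0.29, 0, 0, 0, 0.03],
    [0, 0.42, -0.28, 0, 0, 0, 0.03],
  ],
)

```text
time: 26.5
tool_pos: [0.5394, 0.1364, 0.2222]
tool_rot: [-3.139, -0.003, -0.058]
contact_force: [2.3, 6.8, -2.9]
opening: 0.0086
grip_force: 40.0
```

carry_out(
  deltas=[
    [0, 0.43, -0.27, 0, 0, 0, 0.03],
    [0, 0.44, -0.26, 0, 0, 0, 0.03],
    [0, 0.44, -0.25, 0, 0, 0, 0.03],
    [0, 0.45, -0.24, 0, 0, 0, 0.03],
    [0, 0.46, -0.23, 0, 0, 0, 0.03],
    [0, 0.46, -0.21, 0, 0, 0, 0.03],
    [0, 0.47, -0.2, 0, 0, 0, 0.03],
    [0, 0.47, -0.19, 0, 0, 0, 0.03],
  ],
)

```text
time: 27.17
tool_pos: [0.5375, 0.101, 0.2419]
tool_rot: [-3.137, -0.005, -0.057]
contact_force: [2.2, 9.0, 2.3]
opening: 0.0088
grip_force: 40.0
```

carry_out(
  deltas=[
    [0, 0, 0, 0, 0, 0, 0.03],
    [0, 0, 0, 0, 0, 0, 0.03],
    [0, 0, 0, 0, 0, 0, 0.03],
    [0, 0, 0, 0, 0, 0, 0.03],
    [0, 0, 0, 0, 0, 0, 0.03],
    [0, 0, 0, 0, 0, 0, 0.03],
    [0, 0, 0, 0, 0, 0, 0.03],
    [0, 0, 0, 0, 0, 0, 0.03],
  ],
)

```text
time: 27.83
tool_pos: [0.5375, 0.1001, 0.2422]
tool_rot: [-3.139, -0.005, -0.058]
contact_force: [0.8, 3.9, 6.3]
opening: 0.0087
grip_force: 40.0
```

```bash
python3 - <<'E'
from h import *
s=robot.observe(); print(s["tool_pos"],s["tool_rot"],s["contact_force"],s["grip_force"],s["opening"])
c=cap("scene"); np.save("sc1.npy",c,allow_pickle=True)
cv2.imwrite("pics/sc1.png",cv2.resize(c["image"][130:270,220:430],None,fx=3.6,fy=3.6,interpolation=cv2.INTER_CUBIC))
E
```

```text
[0.5375227  0.10011877 0.2422286 ] [-3.13911074 -0.00494623 -0.05750866] [0.83489003 3.89131993 6.30003161] 39.99478876590729 0.008742813833865668
```

View pics/sc1.png

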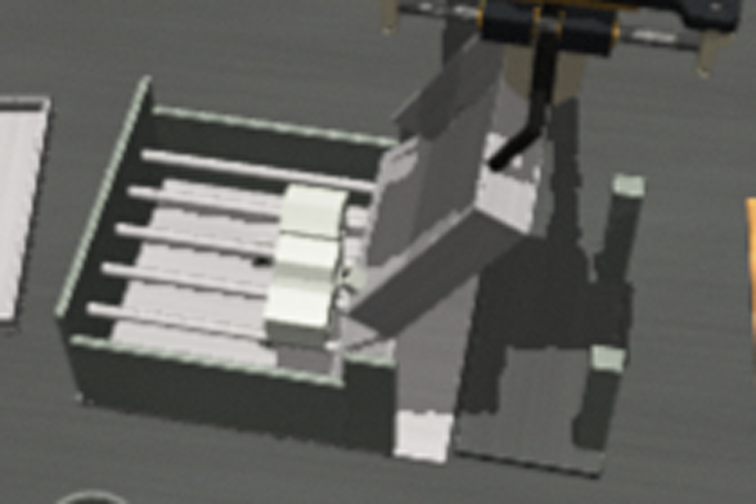

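The scene crop shows three sleeves lying on the bars in a row near the chute, at about (310,210), (305,257) and (298,305). The pan is tipped and empty of sleeves, with small things visible at the lip near (345,280). I'll hold a moment longer and then bring the pan back level.

carry_out(
  deltas=[
    [0, 0, 0, 0, 0, 0, 0.03],
    [0, 0, 0, 0, 0, 0, 0.03],
    [0, 0, 0, 0, 0, 0, 0.03],
    [0, 0, 0, 0, 0, 0, 0.03],
    [0, 0, 0, 0, 0, 0, 0.03],
    [0, 0, 0, 0, 0, 0, 0.03],
    [0, 0, 0, 0, 0, 0, 0.03],
    [0, 0, 0, 0, 0, 0, 0.03],
  ],
)

```text
time: 28.55
tool_pos: [0.5375, 0.1001, 0.2422]
tool_rot: [-3.139, -0.005, -0.058]
contact_force: [-0.4, 5.4, 6.0]
opening: 0.0087
grip_force: 40.0
```

```bash
python3 - <<'E'
from h import *
c=cap("scene"); np.save("sc2.npy",c,allow_pickle=True); a=np.load("sc1.npy",allow_pickle=True).item()
print("moved px",(cv2.absdiff(c["image"],a["image"]).max(2)[150:240,235:335]>40).sum())
t=cap("top"); np.save("top5.npy",t,allow_pickle=True)
A=cv2.resize(c["image"][175:245,285:345],None,fx=7,fy=7,interpolation=cv2.INTER_CUBIC)
B=cv2.resize(t["image"][178:280,270:320],None,fx=4.8,fy=4.8,interpolation=cv2.INTER_CUBIC)
B=cv2.resize(B,(int(B.shape[1]),490)); cv2.imwrite("pics/sc2.png",np.hstack([A,B]))
E
```

```text
moved px 0
```

View pics/sc2.png

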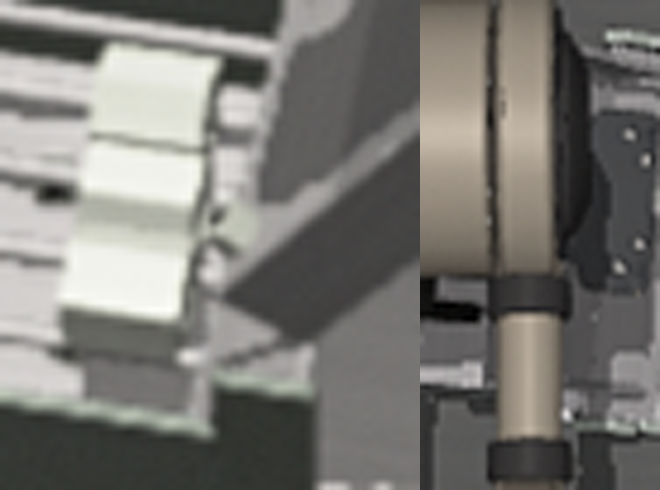

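The left panel shows one spacer at about (235,225), lodged between the sleeves and the chute. The right panel is hidden by the arm. That spacer should drop when the sleeves are taken off, so I'll bring the pan level.

carry_out(
  deltas=[
    [0, -0.94, 0.39, 0, 0, 0, 0.03],
    [0, -0.92, 0.44, 0, 0, 0, 0.03],
    [0, -0.89, 0.49, 0, 0, 0, 0.03],
    [0, -0.87, 0.53, 0, 0, 0, 0.03],
    [0, -0.83, 0.57, 0, 0, 0, 0.03],
    [0, -0.81, 0.63, 0, 0, 0, 0.03],
    [0, -0.77, 0.67, 0, 0, 0, 0.03],
    [0, -0.73, 0.71, 0, 0, 0, 0.03],
  ],
)

```text
time: 29.32
tool_pos: [0.5412, 0.1664, 0.1967]
tool_rot: [3.141, -0.003, -0.058]
contact_force: [-0.4, -1.0, 5.1]
opening: 0.0085
grip_force: 40.0
```

carry_out(
  deltas=[
    [0, -0.69, 0.74, 0, 0, 0, 0.03],
    [0, -0.65, 0.77, 0, 0, 0, 0.03],
    [0, -0.61, 0.81, 0, 0, 0, 0.03],
    [0, -0.57, 0.84, 0, 0, 0, 0.03],
    [0, -0.53, 0.87, 0, 0, 0, 0.03],
    [0, -0.49, 0.89, 0, 0, 0, 0.03],
    [0, -0.43, 0.92, 0, 0, 0, 0.03],
    [0, -0.39, 0.94, 0, 0, 0, 0.03],
  ],
)

```text
time: 29.98
tool_pos: [0.5434, 0.21, 0.1257]
tool_rot: [3.141, 0.0, -0.058]
contact_force: [0.9, -3.7, 2.5]
opening: 0.0089
grip_force: 40.0
```

carry_out(
  deltas=[
    [0, -0.34, 0.96, 0, 0, 0, 0.03],
    [0, -0.29, 0.98, 0, 0, 0, 0.03],
    [0, -0.23, 0.99, 0, 0, 0, 0.03],
    [0, -0.19, 1.0, 0, 0, 0, 0.03],
    [0, 0, 0.1, 0, 0, 0, 0.03],
    [0, 0, 0.1, 0, 0, 0, 0.03],
    [0, 0, 0, 0, 0, 0, 0.03],
    [0, 0, 0, 0, 0, 0, 0.03],
  ],
)

```text
time: 30.65
tool_pos: [0.5445, 0.2196, 0.0868]
tool_rot: [3.141, -0.002, -0.059]
contact_force: [-1.8, -7.8, 13.0]
opening: 0.0088
grip_force: 40.0
```

carry_out(
  deltas=[
    [0, 0, 0, 0, 0, 0, 0.3],
    [0, 0, 0, 0, 0, 0, 0.3],
    [0, 0, 0, 0, 0, 0, 0.3],
    [0, 0, 0, 0, 0, 0, 0.3],
    [0, 0, -3, 0, 0, 0, 0.3],
    [0, 0, -3, 0, 0, 0, 0.3],
    [0, 0, -3, 0, 0, 0, 0.3],
    [0, 0, -3, 0, 0, 0, 0.3],
  ],
)

```text
time: 31.32
tool_pos: [0.5434, 0.2208, 0.2062]
tool_rot: [-3.141, 0.001, -0.058]
contact_force: [0.5, -0.4, 0.5]
opening: 0.0279
grip_force: 0.0
```

```bash
python3 - <<'E'
from h import *
t=cap("top"); np.save("top6.npy",t,allow_pickle=True); s=cap("scene"); np.save("sc3.npy",s,allow_pickle=True)
A=cv2.resize(t["image"][180:280,232:398],(796,480),interpolation=cv2.INTER_CUBIC)
cv2.imwrite("pics/top6.png",A)
print("pan",[[round(float(world(t,*proj(t,np.array([x,y,.118])))[2]),3) for x in(.48,.51,.54,.57,.6)] for y in(.16,.13,.1,.07,.05)])
E
```

```text
pan [[0.117, 0.345, 0.347, 0.344, 0.117], [0.117, 0.119, 0.118, 0.117, 0.116], [0.117, 0.117, 0.118, 0.118, 0.117], [0.117, 0.117, 0.116, 0.116, 0.116], [0.117, 0.116, 0.115, 0.119, 0.117]]
```

View pics/top6.png

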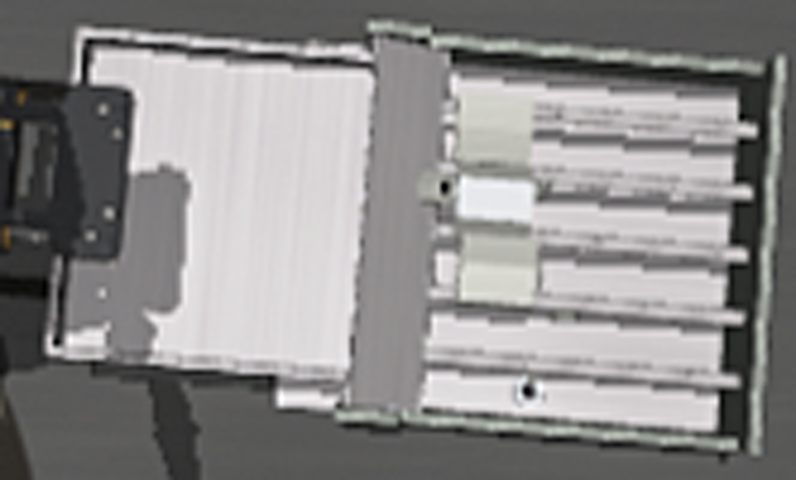

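The top view shows three sleeves on the bars, with centres near (495,130), (497,200) and (497,265) in the crop. One spacer is lodged on the chute at (440,187), one is in the catch box at (528,390), and the pan is empty. Depth will give me the sleeve positions.

```bash
python3 - <<'E'
from h import *
t=np.load("top6.npy",allow_pickle=True).item()
# height map on a grid at z~.111, stand frame sampling
O=np.array([.533,.02]); ex=np.array([.9986,-.053]); ey=np.array([.053,.9986])
for n,yy in(("mid",-62),("y-30",-30)):
    pass
xs=list(range(-80,90,5))
print("x",xs)
for yy in(-25,-30,-35,-40,-45,-50,-60,-70,-80,-85,-90):
    row=[]
    for xx in xs:
        p=O+ex*xx/1e3+ey*yy/1e3; u,v=proj(t,np.array([p[0],p[1],.105])); row.append(int(round(1000*world(t,round(u),round(v))[2])))
    print(yy,row)
for u,v in((498,130),(498,200),(498,265)): print(world(t,232+u/4.795,180+v/4.8,z=.111).round(4))
E
```

```text
x [-80, -75, -70, -65, -60, -55, -50, -45, -40, -35, -30, -25, -20, -15, -10, -5, 0, 5, 10, 15, 20, 25, 30, 35, 40, 45, 50, 55, 60, 65, 70, 75, 80, 85]
-25 [79, 82, 80, 81, 79, 78, 81, 80, 82, 81, 79, 80, 81, 81, 80, 82, 81, 79, 84, 90, 91, 85, 82, 80, 81, 80, 80, 80, 79, 78, 78, 79, 80, 82]
-30 [74, 74, 75, 76, 7, 8, 72, 75, 76, 77, 5, 6, 71, 72, 76, 77, 73, 7, 89, 94, 94, 88, 81, 75, 5, 74, 75, 75, 74, 74, 8, 73, 74, 75]
-35 [4, 8, 74, 9, 6, 6, 6, 4, 73, 69, 5, 3, 4, 4, 6, 75, 74, 5, 9, 87, 89, 89, 77, 74, 6, 4, 8, 7, 73, 74, 5, 5, 4, 16]
-40 [6, 5, 72, 72, 6, 6, 6, 4, 6, 73, 73, 6, 4, 5, 6, 70, 76, 102, 102, 85, 86, 81, 75, 98, 100, 103, 105, 105, 103, 101, 7, 4, 5, 26]
-45 [7, 8, 75, 72, 6, 5, 5, 6, 81, 96, 77, 105, 105, 103, 97, 92, 94, 103, 102, 103, 104, 100, 92, 98, 100, 104, 108, 108, 105, 101, 7, 4, 6, 26]
-50 [8, 9, 75, 7, 6, 6, 5, 6, 95, 103, 105, 106, 107, 105, 101, 96, 95, 103, 102, 105, 105, 102, 93, 97, 101, 104, 106, 108, 104, 100, 7, 5, 4, 8]
-60 [5, 9, 73, 8, 7, 6, 5, 7, 100, 103, 106, 108, 106, 105, 100, 96, 96, 103, 104, 103, 103, 101, 91, 91, 100, 103, 106, 108, 105, 102, 100, 6, 6, 16]
-70 [6, 9, 73, 8, 5, 4, 5, 5, 91, 104, 105, 105, 106, 106, 100, 97, 92, 101, 102, 102, 101, 102, 91, 95, 102, 104, 107, 108, 105, 102, 7, 4, 5, 23]
-80 [17, 9, 75, 9, 4, 5, 7, 6, 93, 104, 104, 107, 108, 106, 99, 95, 88, 102, 6, 17, 101, 97, 86, 66, 9, 5, 7, 9, 75, 74, 6, 5, 5, 7]
-85 [17, 17, 73, 8, 6, 4, 5, 7, 72, 100, 104, 105, 18, 8, 70, 74, 68, 6, 5, 6, 17, 70, 73, 8, 6, 5, 5, 7, 68, 74, 6, 5, 5, 8]
-90 [15, 16, 73, 7, 6, 7, 6, 7, 72, 73, 5, 8, 6, 5, 6, 74, 8, 6, 6, 6, 6, 72, 73, 5, 5, 5, 5, 3, 71, 74, 4, 5, 3, 17]
[ 0.5806 -0.0421  0.111 ]
[ 0.5438 -0.043   0.111 ]
[ 0.5099 -0.0438  0.111 ]
```

carry_out(
  deltas=[
    [0.67, 3.26, 0.57, 0, 0, 0, 0.54],
    [0.67, 3.26, 0.57, 0, 0, 0, 0.54],
    [0.67, 3.26, 0.57, 0, 0, 0, 0.54],
    [0.67, 3.26, 0.57, 0, 0, 0, 0.54],
    [0.67, 3.26, 0.57, 0, 0, 0, 0.54],
    [0.67, 3.26, 0.57, 0, 0, 0, 0.54],
    [0.67, 3.26, 0.57, 0, 0, 0, 0.54],
    [0.67, 3.26, 0.57, 0, 0, 0, 0.54],
  ],
)

```text
time: 32.08
tool_pos: [0.5818, -0.0442, 0.1584]
tool_rot: [-3.141, 0.002, -0.058]
contact_force: [1.2, 0.5, 0.1]
opening: 0.0491
grip_force: 0.0
```

carry_out(
  deltas=[
    [0, 0, 0, 0, 0, 0, 0.54],
    [0, 0, 0, 0, 0, 0, 0.54],
    [0, 0, 1, 0, 0, 0, 0.54],
    [0, 0, 1, 0, 0, 0, 0.54],
    [0, 0, 1, 0, 0, 0, 0.54],
    [0, 0, 1, 0, 0, 0, 0.54],
    [0, 0, 0, 0, 0, 0, 0.54],
    [0, 0, 0, 0, 0, 0, 0.54],
  ],
)

```text
time: 32.75
tool_pos: [0.5817, -0.0423, 0.119]
tool_rot: [-3.141, 0.002, -0.057]
contact_force: [-0.1, -0.1, 0.2]
opening: 0.0496
grip_force: 0.0
```

```bash
python3 - <<'E'
from h import *
c=cap("wrist"); np.save("w5.npy",c,allow_pickle=True); d=c["depth"]
s=robot.observe(); t=s["tool_pos"]; Rm=R.from_euler("xyz",s["tool_rot"]).as_matrix(); print(t,s["tool_rot"],s["contact_force"])
# point map in stand frame for finger/sleeve area
vs,us=np.mgrid[200:345:3,150:500:3]; vs=vs.ravel();us=us.ravel()
P=np.array([world(c,u,v,d=d[v,u]) for u,v in zip(us,vs)]); Q=P[:,:2]-[.533,.02]; X=Q@[.9986,-.053]*1e3; Y=Q@[.053,.9986]*1e3; Z=P[:,2]*1e3
for z0 in range(100,150,6):
    k=(Z>z0)&(Z<z0+6); 
    if k.sum()>3: print(z0,k.sum(),"X",X[k].min().round(),X[k].max().round(),"Y",np.unique((Y[k]/5).round()*5))
E
```

```text
[ 0.58229208 -0.04260294  0.11978507] [ 3.14157117e+00  2.75576902e-04 -5.75806393e-02] [ 0.25711071 -0.61306602  0.22169501]
100 439 X -34.0 69.0 Y [-85. -80. -75. -70. -65. -60. -55. -50. -45. -40. -10.  -5.  -0.]
106 364 X -29.0 70.0 Y [-85. -80. -75. -70. -65. -60. -55. -50. -45. -40.   0.   5.]
112 116 X 43.0 73.0 Y [ 5. 10. 15. 20. 25. 30. 35. 40.]
118 195 X 45.0 73.0 Y [10. 15. 20. 25. 30. 35. 40.]
148 33 X 51.0 83.0 Y [-90. -85. -35. -30.  10.  15.  20.]
```

carry_out(
  deltas=[
    [0, 0, 1.5, 0, 0, 0, 0.54],
    [0, 0, 1.5, 0, 0, 0, 0.54],
    [0, 0, 1.5, 0, 0, 0, 0.54],
    [0, 0, 0.5, 0, 0, 0, 0.54],
    [0, 0, 0.3, 0, 0, 0, 0.54],
    [0, 0, 0, 0, 0, 0, 0.54],
    [0, 0, 0, 0, 0, 0, 0.54],
    [0, 0, 0, 0, 0, 0, 0.54],
  ],
)

```text
time: 33.47
tool_pos: [0.583, -0.0432, 0.068]
tool_rot: [3.141, -0.002, -0.058]
contact_force: [0.3, -0.3, 0.5]
opening: 0.0496
grip_force: 0.0
```

carry_out(
  deltas=[
    [0, 0, 0.3, 0, 0, 0, 0.54],
    [0, 0, 0.3, 0, 0, 0, 0.54],
    [0, 0, 0, 0, 0, 0, 0.54],
    [0, 0, 0, 0, 0, 0, 0.2],
    [0, 0, 0, 0, 0, 0, 0.2],
    [0, 0, 0, 0, 0, 0, 0.2],
    [0, 0, 0, 0, 0, 0, 0.2],
    [0, 0, 0, 0, 0, 0, 0.2],
  ],
  force=25,
)

```text
time: 34.13
tool_pos: [0.5824, -0.043, 0.061]
tool_rot: [3.142, -0.0, -0.058]
contact_force: [-0.1, 0.1, 0.7]
opening: 0.04
grip_force: 25.0
```

carry_out(
  deltas=[
    [0, 0, -0.5, 0, 0, 0, 0.2],
    [0, 0, -1, 0, 0, 0, 0.2],
    [0, 0, -1, 0, 0, 0, 0.2],
    [0, 0, -1, 0, 0, 0, 0.2],
    [0, 0, -2, 0, 0, 0, 0.2],
    [0, 0, -2, 0, 0, 0, 0.2],
    [0, 0, 0, 0, 0, 0, 0.2],
    [0, 0, 0, 0, 0, 0, 0.2],
  ],
  force=40,
)

```text
time: 34.8
tool_pos: [0.5831, -0.0432, 0.1377]
tool_rot: [3.141, -0.003, -0.058]
contact_force: [0.3, 0.3, -1.8]
opening: 0.0394
grip_force: 40.0
```

carry_out(
  deltas=[
    [-0.37, 3.7, 0, 0, 0, 0, 0.2],
    [-0.37, 3.7, 0, 0, 0, 0, 0.2],
    [-0.37, 3.7, 0, 0, 0, 0, 0.2],
    [-0.37, 3.7, 0, 0, 0, 0, 0.2],
    [-0.37, 3.7, 0, 0, 0, 0, 0.2],
    [-0.37, 3.7, 0, 0, 0, 0, 0.2],
    [-0.37, 3.7, 0, 0, 0, 0, 0.2],
    [-0.37, 3.7, 0, 0, 0, 0, 0.2],
  ],
)

```text
time: 35.47
tool_pos: [0.5343, -0.3381, 0.1348]
tool_rot: [-3.14, 0.002, -0.058]
contact_force: [0.8, 0.2, -0.8]
opening: 0.0396
grip_force: 40.0
```

```bash
python3 - <<'E'
from h import *
c=cap("top"); np.save("top7.npy",c,allow_pickle=True); d=c["depth"]
s=robot.observe(); print(s["tool_pos"],s["opening"],s["grip_force"])
O=np.array([.533,.02]); ex=np.array([.9986,-.053]); ey=np.array([.053,.9986]); xs=list(range(-80,90,5))
print(xs)
for yy in(-20,-25,-30,-35,-40,-45,-60,-80,-85,-90,-110,-140,-170,-200):
    print(yy,[int(round(1000*world(c,*[round(q) for q in proj(c,np.r_[O+ex*xx/1e3+ey*yy/1e3,.105])])[2])) for xx in xs])
E
```

```text
[ 0.53264528 -0.34552174  0.13458546] 0.03962018447012552 39.99855749309063
[-80, -75, -70, -65, -60, -55, -50, -45, -40, -35, -30, -25, -20, -15, -10, -5, 0, 5, 10, 15, 20, 25, 30, 35, 40, 45, 50, 55, 60, 65, 70, 75, 80, 85]
-20 [85, 86, 87, 86, 82, 83, 85, 83, 85, 89, 83, 85, 84, 84, 88, 86, 86, 85, 84, 87, 88, 87, 85, 86, 87, 86, 86, 84, 89, 84, 84, 87, 87, 85]
-25 [82, 81, 80, 81, 80, 80, 81, 80, 80, 82, 79, 79, 79, 78, 84, 80, 80, 79, 81, 91, 91, 85, 82, 80, 81, 79, 79, 82, 83, 82, 81, 79, 80, 82]
-30 [71, 75, 76, 76, 5, 6, 73, 76, 76, 78, 8, 6, 73, 77, 76, 77, 73, 7, 89, 91, 94, 89, 77, 73, 8, 73, 74, 75, 76, 73, 8, 74, 75, 79]
-35 [4, 7, 74, 8, 3, 4, 6, 5, 73, 74, 6, 7, 7, 7, 7, 73, 73, 5, 7, 88, 89, 90, 75, 6, 6, 5, 6, 6, 72, 72, 6, 5, 5, 13]
-40 [5, 6, 73, 74, 6, 5, 6, 7, 6, 74, 71, 10, 7, 7, 4, 73, 77, 103, 101, 83, 88, 86, 74, 10, 6, 5, 5, 6, 71, 72, 6, 4, 5, 19]
-45 [5, 5, 72, 72, 4, 6, 6, 5, 76, 95, 77, 103, 108, 105, 98, 89, 97, 103, 103, 104, 106, 104, 93, 10, 7, 6, 5, 6, 71, 69, 7, 5, 5, 25]
-60 [5, 6, 75, 6, 5, 6, 6, 9, 98, 105, 106, 108, 109, 106, 99, 95, 101, 104, 
[... 246 characters left out ...]
, 10, 70, 74, 69, 5, 5, 4, 17, 70, 72, 6, 7, 5, 7, 8, 69, 74, 4, 3, 3, 12]
-90 [17, 18, 74, 8, 6, 5, 6, 6, 71, 74, 5, 7, 5, 4, 6, 71, 6, 4, 6, 5, 6, 72, 72, 6, 6, 6, 6, 5, 69, 73, 5, 5, 5, 19]
-110 [4, 7, 73, 10, 5, 5, 5, 6, 72, 75, 7, 6, 4, 5, 6, 76, 70, 4, 5, 3, 5, 8, 73, 7, 5, 4, 5, 3, 73, 71, 6, 6, 6, 9]
-140 [6, 8, 74, 7, 4, 5, 6, 5, 69, 72, 6, 5, 6, 6, 7, 73, 74, 6, 5, 5, 4, 11, 72, 5, 4, 5, 4, 5, 72, 69, 6, 6, 6, 9]
-170 [3, 6, 73, 7, 7, 8, 5, 6, 69, 73, 4, 5, 5, 6, 5, 71, 68, 6, 3, 5, 6, 9, 73, 6, 6, 5, 5, 5, 74, 73, 3, 6, 7, 10]
-200 [93, 104, 105, 105, 97, 99, 95, 90, 91, 105, 104, 98, 100, 97, 94, 93, 105, 103, 102, 100, 96, 93, 92, 89, 106, 103, 100, 99, 96, 94, 90, 90, 104, 101]
```

carry_out(
  deltas=[
    [0, 0, 2.5, 0, 0, 0, 0.2],
    [0, 0, 2.5, 0, 0, 0, 0.2],
    [0, 0, 2.5, 0, 0, 0, 0.2],
    [0, 0, 2.5, 0, 0, 0, 0.2],
    [0, 0, 1.5, 0, 0, 0, 0.2],
    [0, 0, 1, 0, 0, 0, 0.2],
    [0, 0, 0.6, 0, 0, 0, 0.2],
    [0, 0, 0, 0, 0, 0, 0.2],
  ],
)

```text
time: 36.18
tool_pos: [0.5348, -0.3361, 0.0036]
tool_rot: [-3.14, 0.002, -0.058]
contact_force: [-0.5, 0.4, -1.4]
opening: 0.0395
grip_force: 40.0
```

carry_out(
  deltas=[
    [0, 0, 0, 0, 0, 0, 0.2],
    [0, 0, 0, 0, 0, 0, 0.54],
    [0, 0, 0, 0, 0, 0, 0.54],
    [0, 0, 0, 0, 0, 0, 0.54],
    [0, 0, 0, 0, 0, 0, 0.54],
    [0, 0, -2.5, 0, 0, 0, 0.54],
    [0, 0, -3.5, 0, 0, 0, 0.54],
    [0, 0, -3.5, 0, 0, 0, 0.54],
  ],
)

```text
time: 36.85
tool_pos: [0.5349, -0.3363, 0.1005]
tool_rot: [-3.14, 0.002, -0.058]
contact_force: [0.6, -1.6, 0.6]
opening: 0.0495
grip_force: 0.0
```

carry_out(
  deltas=[
    [-0.55, -3.64, -0.3, 0, 0, 0, 0.54],
    [-0.55, -3.64, -0.3, 0, 0, 0, 0.54],
    [-0.55, -3.64, -0.3, 0, 0, 0, 0.54],
    [-0.55, -3.64, -0.3, 0, 0, 0, 0.54],
    [-0.55, -3.64, -0.3, 0, 0, 0, 0.54],
    [-0.55, -3.64, -0.3, 0, 0, 0, 0.54],
    [-0.55, -3.64, 0, 0, 0, 0, 0.54],
    [-0.55, -3.64, 0, 0, 0, 0, 0.54],
  ],
)

```text
time: 37.52
tool_pos: [0.5083, -0.042, 0.1187]
tool_rot: [3.141, -0.001, -0.059]
contact_force: [0.6, 0.8, 1.0]
opening: 0.0496
grip_force: 0.0
```

carry_out(
  deltas=[
    [0, 0, 0, 0, 0, 0, 0.54],
    [0, 0, 0, 0, 0, 0, 0.54],
    [0, 0, 1, 0, 0, 0, 0.54],
    [0, 0, 1, 0, 0, 0, 0.54],
    [0, 0, 1, 0, 0, 0, 0.54],
    [0, 0, 1, 0, 0, 0, 0.54],
    [0, 0, 0, 0, 0, 0, 0.54],
    [0, 0, 0, 0, 0, 0, 0.54],
  ],
)

```text
time: 38.18
tool_pos: [0.5079, -0.044, 0.0768]
tool_rot: [-3.141, 0.002, -0.059]
contact_force: [-0.5, 0.2, 0.5]
opening: 0.0494
grip_force: 0.0
```

```bash
python3 - <<'E'
from h import *
s=robot.observe(); print(s["tool_pos"],s["tool_rot"],s["contact_force"]); print(rel((.5076,-.0427,.060)))
t=cap("top")
xs=np.arange(.41,.57,.01); print([int(x*1000) for x in xs])
for y in(-.31,-.32,-.34,-.36,-.37): print(y,[int(round(1000*world(t,*[round(q) for q in proj(t,np.array([x,y,.04]))])[2])) for x in xs])
E
```

```text
[ 0.50788166 -0.04401655  0.07682666] [-3.14129726e+00  2.31619935e-03 -5.92559852e-02] [-0.48685596  0.16645595  0.52777485]
[-0.03201577 -0.1292593   1.682783  ]
[410, 420, 430, 440, 450, 460, 470, 480, 490, 500, 510, 520, 530, 540, 550, 560]
-0.31 [2, 2, 4, 4, 3, 3, 4, 3, 4, 4, 6, 15, 11, 17, 4, 3]
-0.32 [4, 1, 3, 3, 3, 3, 5, 4, 5, 3, 24, 39, 40, 37, 6, 3]
-0.34 [2, 2, 3, 4, 2, 0, 4, 2, 3, 1, 26, 39, 39, 35, 3, 4]
-0.36 [3, 4, 2, 5, 4, 4, 4, 3, 4, 4, 3, 4, 4, 3, 3, 3]
-0.37 [4, 1, 4, 5, 3, 1, 1, 3, 3, 3, 2, 4, 3, 3, 2, 3]
```

Sleeve 1 lies flat in the tray. Take the second one.

carry_out(
  deltas=[
    [0, 0, 1, 0, 0, 0, 0.54],
    [0, 0, 0.7, 0, 0, 0, 0.54],
    [0, 0, 0, 0, 0, 0, 0.54],
    [0, 0, 0, 0, 0, 0, 0.2],
    [0, 0, 0, 0, 0, 0, 0.2],
    [0, 0, 0, 0, 0, 0, 0.2],
    [0, 0, 0, 0, 0, 0, 0.2],
    [0, 0, 0, 0, 0, 0, 0.2],
  ],
  force=25,
)

```text
time: 38.9
tool_pos: [0.5085, -0.0436, 0.0611]
tool_rot: [3.141, -0.0, -0.058]
contact_force: [-0.1, -0.4, 0.3]
opening: 0.0397
grip_force: 25.0
```

carry_out(
  deltas=[
    [0, 0, -0.5, 0, 0, 0, 0.2],
    [0, 0, -1, 0, 0, 0, 0.2],
    [0, 0, -1, 0, 0, 0, 0.2],
    [0, 0, -1, 0, 0, 0, 0.2],
    [0, 0, -2, 0, 0, 0, 0.2],
    [0, 0, -2, 0, 0, 0, 0.2],
    [0, 0, 0, 0, 0, 0, 0.2],
    [0, 0, 0, 0, 0, 0, 0.2],
  ],
  force=40,
)

```text
time: 39.57
tool_pos: [0.5094, -0.0437, 0.1375]
tool_rot: [3.141, -0.004, -0.058]
contact_force: [0.1, 0.4, -1.7]
opening: 0.0396
grip_force: 40.0
```

carry_out(
  deltas=[
    [-0.2, 3.78, 0, 0, 0, 0, 0.2],
    [-0.2, 3.78, 0, 0, 0, 0, 0.2],
    [-0.2, 3.78, 0, 0, 0, 0, 0.2],
    [-0.2, 3.78, 0, 0, 0, 0, 0.2],
    [-0.2, 3.78, 0, 0, 0, 0, 0.2],
    [-0.2, 3.78, 0, 0, 0, 0, 0.2],
    [-0.2, 3.78, 0, 0, 0, 0, 0.2],
    [-0.2, 3.78, 0, 0, 0, 0, 0.2],
  ],
)

```text
time: 40.23
tool_pos: [0.4739, -0.3459, 0.1348]
tool_rot: [-3.14, 0.001, -0.058]
contact_force: [0.9, 0.5, -0.8]
opening: 0.0395
grip_force: 40.0
```

carry_out(
  deltas=[
    [0, 0, 2.5, 0, 0, 0, 0.2],
    [0, 0, 2.5, 0, 0, 0, 0.2],
    [0, 0, 2.5, 0, 0, 0, 0.2],
    [0, 0, 2.5, 0, 0, 0, 0.2],
    [0, 0, 1.5, 0, 0, 0, 0.2],
    [0, 0, 1, 0, 0, 0, 0.2],
    [0, 0, 0.6, 0, 0, 0, 0.2],
    [0, 0, 0, 0, 0, 0, 0.2],
  ],
)

```text
time: 40.9
tool_pos: [0.4743, -0.3439, 0.0036]
tool_rot: [-3.14, 0.002, -0.058]
contact_force: [-1.3, -0.5, 0.1]
opening: 0.0397
grip_force: 40.0
```

```bash
python3 - <<'E'
from h import *
c=cap("top"); np.save("top8.npy",c,allow_pickle=True)
s=robot.observe(); print(s["tool_pos"],s["opening"],s["grip_force"])
O=np.array([.533,.02]); ex=np.array([.9986,-.053]); ey=np.array([.053,.9986]); xs=list(range(-80,90,5))
print(xs)
for yy in(-20,-25,-30,-35,-40,-45,-60,-75,-80,-85,-90):
    print(yy,[int(round(1000*world(c,*[round(q) for q in proj(c,np.r_[O+ex*xx/1e3+ey*yy/1e3,.105])])[2])) for xx in xs])
E
```

```text
[ 0.47488779 -0.34439477  0.00476043] 0.03980723021228827 39.994721598923206
[-80, -75, -70, -65, -60, -55, -50, -45, -40, -35, -30, -25, -20, -15, -10, -5, 0, 5, 10, 15, 20, 25, 30, 35, 40, 45, 50, 55, 60, 65, 70, 75, 80, 85]
-20 [85, 87, 86, 86, 84, 85, 86, 86, 86, 85, 86, 84, 84, 84, 84, 85, 84, 86, 87, 88, 88, 86, 84, 85, 83, 85, 86, 87, 88, 85, 85, 86, 84, 87]
-25 [80, 80, 80, 82, 80, 78, 78, 80, 80, 82, 79, 80, 82, 80, 81, 81, 80, 78, 83, 90, 91, 86, 82, 80, 79, 77, 80, 81, 79, 80, 81, 80, 80, 81]
-30 [70, 72, 75, 73, 7, 6, 73, 77, 76, 76, 6, 6, 75, 74, 74, 76, 75, 7, 88, 90, 93, 89, 79, 73, 9, 74, 76, 77, 77, 77, 7, 74, 75, 76]
-35 [7, 9, 73, 7, 4, 6, 5, 5, 72, 72, 5, 5, 5, 4, 5, 75, 74, 4, 5, 86, 86, 88, 74, 5, 4, 7, 5, 6, 72, 72, 6, 6, 6, 21]
-40 [6, 5, 72, 73, 5, 5, 5, 5, 6, 74, 7, 4, 7, 5, 5, 74, 76, 102, 101, 85, 87, 86, 75, 7, 6, 7, 5, 6, 72, 72, 5, 6, 6, 24]
-45 [4, 4, 72, 72, 4, 5, 5, 5, 8, 75, 7, 4, 6, 4, 5, 86, 97, 103, 103, 104, 104, 102, 91, 7, 6, 4, 4, 6, 73, 73, 6, 5, 5, 26]
-60 [3, 6, 73, 8, 6, 7, 7, 6, 71, 75, 4, 5, 4, 5, 6, 88, 97, 103, 104, 104, 102, 97, 91, 8, 6, 5, 4, 6, 71, 74, 5, 5, 5, 14]
-75 [6, 6, 74, 73, 6, 6, 5, 6, 9, 74, 17, 19, 17, 5, 4, 88, 97, 103, 103, 104, 104, 101, 94, 7, 3, 5, 5, 5, 73, 71, 6, 5, 6, 29]
-80 [18, 15, 74, 5, 5, 4, 5, 8, 69, 74, 19, 20, 22, 5, 7, 74, 97, 103, 9, 23, 101, 98, 88, 6, 5, 5, 6, 5, 74, 71, 6, 6, 7, 8]
-85 [20, 23, 71, 6, 6, 5, 2, 6, 69, 73, 12, 22, 17, 6, 6, 73, 68, 6, 6, 6, 21, 70, 72, 6, 7, 5, 5, 8, 71, 74, 6, 4, 5, 10]
-90 [17, 18, 75, 5, 7, 6, 3, 6, 71, 73, 8, 4, 4, 5, 5, 73, 8, 5, 5, 5, 7, 70, 72, 5, 5, 6, 6, 3, 70, 73, 6, 4, 4, 12]
```

carry_out(
  deltas=[
    [0, 0, 0, 0, 0, 0, 0.2],
    [0, 0, 0, 0, 0, 0, 0.54],
    [0, 0, 0, 0, 0, 0, 0.54],
    [0, 0, 0, 0, 0, 0, 0.54],
    [0, 0, 0, 0, 0, 0, 0.54],
    [0, 0, -3, 0, 0, 0, 0.54],
    [0, 0, -4, 0, 0, 0, 0.54],
    [0, 0, -4, 0, 0, 0, 0.54],
  ],
)

```text
time: 41.62
tool_pos: [0.4743, -0.3439, 0.1156]
tool_rot: [-3.14, 0.002, -0.058]
contact_force: [1.5, -1.4, 0.2]
opening: 0.0495
grip_force: 0.0
```

carry_out(
  deltas=[
    [0.68, -3.81, 0, 0, 0, 0, 0.54],
    [0.68, -3.81, 0, 0, 0, 0, 0.54],
    [0.68, -3.81, 0, 0, 0, 0, 0.54],
    [0.68, -3.81, 0, 0, 0, 0, 0.54],
    [0.68, -3.81, 0, 0, 0, 0, 0.54],
    [0.68, -3.81, 0, 0, 0, 0, 0.54],
    [0.68, -3.81, 0, 0, 0, 0, 0.54],
    [0.68, -3.81, 0, 0, 0, 0, 0.54],
  ],
)

```text
time: 42.28
tool_pos: [0.5472, -0.0415, 0.1154]
tool_rot: [3.141, -0.001, -0.058]
contact_force: [0.8, -0.8, 0.2]
opening: 0.0495
grip_force: 0.0
```

carry_out(
  deltas=[
    [0, 0, 0, 0, 0, 0, 0.54],
    [0, 0, 0, 0, 0, 0, 0.54],
    [0, 0, 1, 0, 0, 0, 0.54],
    [0, 0, 1, 0, 0, 0, 0.54],
    [0, 0, 1, 0, 0, 0, 0.54],
    [0, 0, 0, 0, 0, 0, 0.54],
    [0, 0, 0, 0, 0, 0, 0.54],
    [0, 0, 0, 0, 0, 0, 0.54],
  ],
)

```text
time: 42.95
tool_pos: [0.5469, -0.0441, 0.0848]
tool_rot: [3.142, 0.0, -0.059]
contact_force: [0.3, -0.5, 0.4]
opening: 0.0495
grip_force: 0.0
```

```bash
python3 - <<'E'
from h import *
s=robot.observe(); print(s["tool_pos"],s["tool_rot"],rel((.5467,-.0428,.065)))
t=cap("top")
xs=np.arange(.41,.57,.01); print([int(x*1000) for x in xs])
for y in(-.31,-.32,-.34,-.36,-.37): print(y,[int(round(1000*world(t,*[round(q) for q in proj(t,np.array([x,y,.04]))])[2])) for x in xs])
E
```

```text
[ 0.54694045 -0.04406163  0.0847839 ] [ 3.14155390e+00  3.32526548e-04 -5.93555932e-02] [-0.03082874 -0.1245915   1.97839521]
[410, 420, 430, 440, 450, 460, 470, 480, 490, 500, 510, 520, 530, 540, 550, 560]
-0.31 [3, 3, 4, 1, 4, 4, 3, 3, 5, 2, 8, 15, 16, 15, 3, 3]
-0.32 [3, 6, 3, 1, 4, 5, 17, 11, 17, 4, 24, 37, 39, 40, 4, 2]
-0.34 [2, 5, 4, 3, 2, 21, 37, 39, 39, 24, 29, 38, 40, 36, 2, 2]
-0.36 [3, 3, 3, 4, 3, 6, 40, 39, 37, 4, 4, 4, 2, 0, 4, 4]
-0.37 [3, 4, 4, 4, 3, 5, -1, 4, 3, 4, 3, 2, 5, 2, 4, 2]
```

carry_out(
  deltas=[
    [0, -0.1, 0.8, 0, 0, 0, 0.54],
    [0, 0, 0.7, 0, 0, 0, 0.54],
    [0, 0, 0.5, 0, 0, 0, 0.54],
    [0, 0, 0, 0, 0, 0, 0.3],
    [0, 0, 0, 0, 0, 0, 0.3],
    [0, 0, 0, 0, 0, 0, 0.3],
    [0, 0, 0, 0, 0, 0, 0.3],
    [0, 0, 0, 0, 0, 0, 0.3],
  ],
  force=10,
)

```text
time: 43.67
tool_pos: [0.547, -0.0424, 0.0651]
tool_rot: [3.142, 0.0, -0.058]
contact_force: [-1.7, -0.3, -0.7]
opening: 0.0402
grip_force: 10.0
```

carry_out(
  deltas=[
    [0, 0.4, 0, 0, 0, 0, 0.3],
    [0, 0.6, 0, 0, 0, 0, 0.3],
    [0, 0.6, 0, 0, 0, 0, 0.3],
    [0, 0.6, 0, 0, 0, 0, 0.3],
    [0, 0.6, 0, 0, 0, 0, 0.3],
    [0, 0.6, 0, 0, 0, 0, 0.3],
    [0, 0.6, 0, 0, 0, 0, 0.3],
    [0, 0, 0, 0, 0, 0, 0.3],
  ],
)

```text
time: 44.33
tool_pos: [0.5447, -0.0837, 0.065]
tool_rot: [3.141, -0.0, -0.059]
contact_force: [-1.0, -0.1, -1.2]
opening: 0.0396
grip_force: 10.0
```

```bash
python3 - <<'E'
from h import *
s=robot.observe(); print(s["tool_pos"],s["contact_force"],s["opening"],s["grip_force"])
c=cap("top"); np.save("top9.npy",c,allow_pickle=True)
O=np.array([.533,.02]); ex=np.array([.9986,-.053]); ey=np.array([.053,.9986]); xs=list(range(-10,50,4))
for yy in(0,-10,-15,-20,-25,-30,-35,-40,-50,-60,-80,-100,-120): print(yy,[int(round(1000*world(c,*[round(q) for q in proj(c,np.r_[O+ex*xx/1e3+ey*yy/1e3,.09])])[2])) for xx in xs])
E
```

```text
[ 0.54466741 -0.08374532  0.0649724 ] [-1.04044572 -0.13286278 -1.23010796] 0.039571365322442376 9.998457245528698
0 [106, 106, 105, 105, 106, 107, 108, 107, 106, 106, 104, 106, 106, 106, 107]
-10 [202, 203, 203, 204, 204, 202, 204, 204, 202, 201, 203, 205, 201, 201, 204]
-15 [205, 204, 204, 204, 204, 204, 204, 205, 204, 203, 204, 203, 204, 204, 204]
-20 [204, 204, 204, 204, 203, 205, 204, 205, 204, 203, 204, 205, 203, 204, 204]
-25 [204, 204, 204, 205, 204, 203, 204, 202, 203, 203, 204, 205, 203, 203, 203]
-30 [205, 203, 205, 204, 203, 203, 205, 205, 204, 204, 204, 204, 205, 205, 205]
-35 [204, 204, 205, 204, 204, 205, 205, 205, 205, 205, 205, 205, 205, 203, 205]
-40 [181, 203, 204, 205, 205, 205, 204, 204, 204, 206, 204, 204, 204, 205, 205]
-50 [458, 457, 455, 450, 449, 449, 450, 447, 441, 430, 430, 433, 436, 436, 441]
-60 [460, 460, 456, 455, 454, 454, 453, 451, 449, 450, 450, 452, 454, 455, 450]
-80 [262, 262, 422, 434, 437, 445, 440, 441, 442, 446, 449, 451, 457, 457, 458]
-100 [295, 420, 428, 435, 437, 441, 445, 446, 449, 450, 450, 451, 453, 454, 455]
-120 [424, 430, 435, 438, 442, 444, 447, 449, 451, 453, 453, 454, 454, 455, 456]
```

carry_out(
  deltas=[
    [0, 0, 0, 0, 0, 0, 0.54],
    [0, 0, 0, 0, 0, 0, 0.54],
    [0, 0, 0, 0, 0, 0, 0.54],
    [0, 0, 0.6, 0, 0, 0, 0.54],
    [0, 0, 0.6, 0, 0, 0, 0.54],
    [0, 0, 0, 0, 0, 0, 0.54],
    [0, 0, 0, 0, 0, 0, 0.2],
    [0, 0, 0, 0, 0, 0, 0.2],
  ],
  force=25,
)

```text
time: 45.05
tool_pos: [0.5447, -0.0823, 0.0528]
tool_rot: [3.142, 0.0, -0.058]
contact_force: [-1.5, -0.7, 0.4]
opening: 0.0407
grip_force: 0.7
```

carry_out(
  deltas=[
    [0, 0, 0, 0, 0, 0, 0.2],
    [0, 0, 0, 0, 0, 0, 0.2],
    [0, 0, -0.5, 0, 0, 0, 0.2],
    [0, 0, -1, 0, 0, 0, 0.2],
    [0, 0, -1.5, 0, 0, 0, 0.2],
    [0, 0, -2, 0, 0, 0, 0.2],
    [0, 0, -2, 0, 0, 0, 0.2],
    [0, 0, 0, 0, 0, 0, 0.2],
  ],
  force=40,
)

```text
time: 45.72
tool_pos: [0.5474, -0.083, 0.1279]
tool_rot: [3.14, -0.008, -0.058]
contact_force: [0.2, -0.3, -0.3]
opening: 0.0394
grip_force: 40.0
```

carry_out(
  deltas=[
    [-1.4, 3.43, 0, 0, 0, 0, 0.2],
    [-1.4, 3.43, 0, 0, 0, 0, 0.2],
    [-1.4, 3.43, 0, 0, 0, 0, 0.2],
    [-1.4, 3.43, 0, 0, 0, 0, 0.2],
    [-1.4, 3.43, 0, 0, 0, 0, 0.2],
    [-1.4, 3.43, 0, 0, 0, 0, 0.2],
    [-1.4, 3.43, 0, 0, 0, 0, 0.2],
    [-1.4, 3.43, 0, 0, 0, 0, 0.2],
  ],
)

```text
time: 46.38
tool_pos: [0.4158, -0.3511, 0.123]
tool_rot: [3.141, -0.0, -0.058]
contact_force: [1.4, -1.0, -0.7]
opening: 0.0398
grip_force: 40.0
```

carry_out(
  deltas=[
    [0, 0, 2.5, 0, 0, 0, 0.2],
    [0, 0, 2.5, 0, 0, 0, 0.2],
    [0, 0, 2.5, 0, 0, 0, 0.2],
    [0, 0, 2, 0, 0, 0, 0.2],
    [0, 0, 2, 0, 0, 0, 0.2],
    [0, 0, 1, 0, 0, 0, 0.2],
    [0, 0, 0.4, 0, 0, 0, 0.2],
    [0, 0, 0, 0, 0, 0, 0.2],
  ],
)

```text
time: 47.05
tool_pos: [0.4167, -0.3495, -0.0065]
tool_rot: [-3.141, 0.001, -0.058]
contact_force: [0.5, 0.4, -1.5]
opening: 0.0399
grip_force: 40.0
```

```bash
python3 - <<'E'
from h import *
s=robot.observe(); print(s["tool_pos"],s["contact_force"],s["opening"],s["grip_force"])
c=cap("top"); np.save("top10.npy",c,allow_pickle=True)
O=np.array([.533,.02]); ex=np.array([.9986,-.053]); ey=np.array([.053,.9986]); xs=list(range(-80,90,5)); print(xs)
for yy in(0,-10,-15,-20,-25,-30,-35,-40,-50): print(yy,[int(round(1000*world(c,*[round(q) for q in proj(c,np.r_[O+ex*xx/1e3+ey*yy/1e3,.09])])[2])) for xx in xs])
xs=range(-90,95,6); print("box",list(xs))
for yy in range(-35,-205,-6): print(yy,[int(round(1000*world(c,*[round(q) for q in proj(c,np.r_[O+ex*xx/1e3+ey*yy/1e3,.015])])[2])) for xx in xs])
cv2.imwrite("pics/top10.png",cv2.resize(c["image"][180:300,295:485],(792,500),interpolation=cv2.INTER_CUBIC))
E
```

```text
[ 0.41669804 -0.34946763 -0.00652687] [ 0.49159398  0.37374986 -1.45887141] 0.039871962359740276 39.9888713657856
[-80, -75, -70, -65, -60, -55, -50, -45, -40, -35, -30, -25, -20, -15, -10, -5, 0, 5, 10, 15, 20, 25, 30, 35, 40, 45, 50, 55, 60, 65, 70, 75, 80, 85]
0 [105, 107, 107, 106, 106, 106, 106, 106, 105, 107, 105, 105, 109, 105, 105, 105, 104, 104, 105, 105, 106, 107, 103, 105, 107, 108, 108, 107, 105, 107, 106, 105, 107, 106]
-10 [94, 97, 98, 96, 94, 96, 96, 96, 96, 96, 93, 94, 95, 96, 97, 98, 96, 94, 96, 95, 95, 98, 96, 93, 94, 96, 97, 95, 95, 95, 97, 94, 97, 98]
-15 [89, 90, 91, 91, 91, 90, 90, 89, 91, 89, 89, 91, 92, 90, 93, 92, 92, 91, 89, 90, 92, 93, 93, 91, 91, 91, 92, 92, 93, 91, 90, 92, 92, 92]
-20 [86, 86, 87, 87, 85, 86, 85, 86, 87, 87, 87, 84, 84, 85, 86, 85, 86, 85, 86, 87, 86, 86, 85, 86, 85, 86, 87, 86, 86, 87, 85, 86, 87, 85]
-25 [79, 80, 81, 82, 79, 78, 79, 79, 81, 83, 84, 78, 80, 80, 80, 81, 80, 79, 80, 81, 82, 82, 81, 83, 81, 79, 83, 80, 84, 81, 79, 78, 78, 81]
-30 [72, 77, 77, 75, 76, 5, 73, 74, 75, 75, 74, 6, 71, 75, 75, 75, 77, 75, 10, 75, 77, 75, 76, 78, 
[... 2913 characters left out ...]
 5, 6, 4, 8, 74, 6, 5, 5, 5, 6, 73, 6, 5, 5]
-173 [5, 5, 6, 75, 7, 4, 4, 5, 4, 74, 10, 6, 7, 4, 7, 73, 7, 6, 6, 6, 6, 73, 8, 7, 5, 5, 6, 73, 5, 5, 5]
-179 [8, 5, 6, 74, 71, 4, 7, 5, 6, 73, 9, 6, 6, 5, 7, 74, 4, 5, 4, 4, 6, 75, 4, 5, 6, 4, 7, 73, 4, 5, 5]
-185 [7, 5, 7, 75, 8, 3, 4, 5, 7, 72, 69, 7, 3, 5, 6, 74, 5, 6, 8, 5, 5, 73, 5, 6, 7, 4, 70, 73, 5, 5, 6]
-191 [4, 5, 7, 74, 7, 5, 5, 4, 7, 73, 7, 7, 6, 6, 7, 73, 2, 3, 4, 4, 6, 72, 6, 8, 4, 5, 6, 74, 6, 6, 6]
-197 [6, 5, 8, 74, 7, 4, 3, 5, 17, 73, 6, 3, 5, 6, 7, 75, 10, 6, 6, 5, 5, 73, 6, 8, 4, 5, 6, 74, 6, 7, 6]
-203 [38, 30, 30, 71, 39, 19, 19, 38, 42, 72, 39, 22, 21, 19, 47, 72, 40, 26, 19, 20, 31, 73, 42, 21, 21, 18, 37, 74, 44, 25, 24]
```

All five spacers show up in the catch box on the height map, and the chute is clear. Release the third sleeve.

carry_out(
  deltas=[
    [0, 0, 0.3, 0, 0, 0, 0.2],
    [0, 0, 0, 0, 0, 0, 0.2],
    [0, 0, 0, 0, 0, 0, 0.54],
    [0, 0, 0, 0, 0, 0, 0.54],
    [0, 0, 0, 0, 0, 0, 0.54],
    [0, 0, 0, 0, 0, 0, 0.54],
    [0, 0, -3, 0, 0, 0, 0.54],
    [0, 0, -4, 0, 0, 0, 0.54],
  ],
)

```text
time: 47.77
tool_pos: [0.4151, -0.3478, 0.0588]
tool_rot: [-3.136, 0.006, -0.058]
contact_force: [0.9, -0.7, -0.4]
opening: 0.0498
grip_force: 0.0
```

carry_out(
  deltas=[
    [0, 0, -4, 0, 0, 0, 0.54],
    [0, 0, -4, 0, 0, 0, 0.54],
    [0, 2, -4, 0, 0, 0, 0.54],
    [-1, 3, 0, 0, 0, 0, 0.54],
    [-1, 3, 0, 0, 0, 0, 0.54],
    [-1, 3, 0, 0, 0, 0, 0.54],
    [0, 0, 0, 0, 0, 0, 0.54],
    [0, 0, 0, 0, 0, 0, 0.54],
  ],
)

```text
time: 48.43
tool_pos: [0.3797, -0.4575, 0.1779]
tool_rot: [-3.141, 0.0, -0.061]
contact_force: [-0.0, 0.5, -0.3]
opening: 0.0496
grip_force: 0.0
```

```bash
python3 - <<'E'
from h import *
s=robot.observe(); print(s["time"],s["tool_pos"],s["contact_force"])
c=cap("top"); cv2.imwrite("pics/fin.png",cv2.resize(c["image"][125:300,155:485],(800,424),interpolation=cv2.INTER_CUBIC))
E
```

```text
48.4333 [ 0.37971184 -0.45750338  0.17787521] [-0.02344577  0.46188706 -0.33468733]
```

View pics/fin.png

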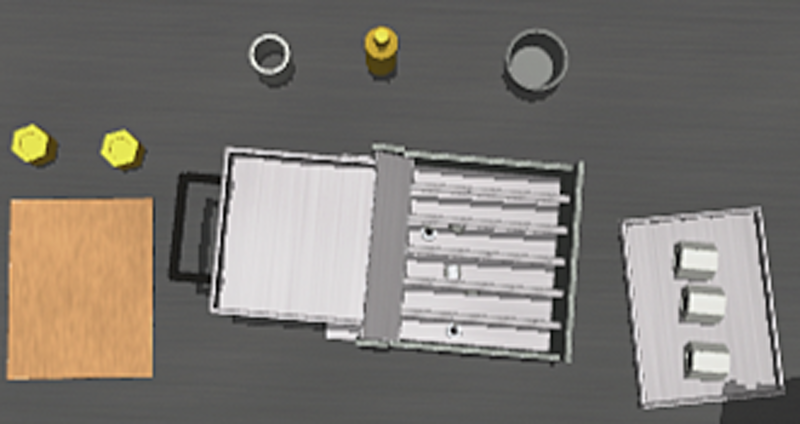

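The final view shows the three sleeves in the tray at (697,260), (703,305) and (708,360). The mat and pan are empty, the pan is level, the spacers are in the box under the bars, and the bystanders have not moved.

```bash
python3 -c "
from cell import robot
print(robot.hand_in())"
```

```text
the job is handed in; nothing more can be done
None
```

The job is done and handed in: all three stray parts went into the pan, the pan was tipped to about 60° and brought back level, the three sleeves are in the tray, all five spacers are in the catch box, and nothing else on the bench was moved.

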